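Hang the tray out of the way and bring the stay bar out of the stock box

ROBOT

A 7-joint arm with a two-finger parallel gripper is mounted at the origin on the work surface. World frame = base frame: x ahead of the robot, y to its left, z up, the work surface at z = 0. Lengths are in m, angles in rad, forces in N, time in s.
With the tool pointing down it reaches from about 0.425 to 0.925 m from the base axis. Payload 6.8 kg.
Tool frame: the origin (TCP) lies on the centre line of the jaws, within the pads' length; the fingertips stand 19 mm ahead of it and the grasp point (between the pads) is the TCP (r.tip_extent is the y of the fingertips in the tool frame, in m); y points along the fingers, z is the direction in which the jaws open and shut, and the axes are right-handed (so a half turn about y gives the same grasp; the last joint's range is limited). The gripper opens to 85 mm and grips with 20 to 120 N. Pads are 22 mm wide; open, the fingers measure 114 mm over their backs; the gripper's body (76 mm by 85 mm) begins 54 mm behind the grasp point. The pads swing forward as they close: fully open they stand 13 mm farther back than shut.
Start: joints at [-1.23, 0.477, 0.022, 1.555, -0.011, 1.109, -0.083], TCP at [0.293, 0.608, 0.228] pointing down, gripper open.
Joint ranges: [-2.96, 2.96], [-0.34, 2.1], [-1.41, 1.46], [0.24, 2.44], [-1.37, 4.51], [0.17, 1.92], [-2.96, 2.96]. Speed limits (rad/s): [2.39, 2.39, 3.14, 3.14, 3.14, 3.14, 3.14].

INTERFACE

Orientations are given as a rotation vector (axis times angle).
In Python, from bench import r gives the robot as it stands. The module is installed in compiled form; this text tells all that it offers.
- The arm moves only by the tool jog_arm, never from a script. Its argument "motion" is a list of rows, each a list of 3 entries, a list of its own where there are three numbers: the opening, from 0 (shut) to 1 (fully open), then the shift along the tool's x, y, z in m, then the turn, a rotation vector about the tool's x, y, z in degrees. A call has 1 to 10 rows; each row shifts and turns the commanded pose from where the row before left it, along the tool's axes as they then stand; what a row does not reach is not made up. A row lasts 1/12 s, in which the tool goes at most 41.7 mm and 7.16 degrees, less where a joint would pass 70% of its speed; a pose out of reach is approached as far as the arm can. A call with a gripper value outside its range is refused whole. The fingers move at their own pace and stop on an object; "force" is the grip in N (left out, the last holds). Time passes only in rows, so rows that do not move let the fingers close. It gives the time, the measured TCP pose, the force and the opening at its end, in the units of the state.
- r.get_obs(): the state, without advancing time (a new reading comes with each control period).
- r.grab_frame(name): name is "side" or "top" or "wrist"; returns a dict with "image" (384x512x3 uint8, red, green, blue), "range_z" (384x512 float32, m along the optical axis (not along the pixel's ray), 0 where there is no reading), "fx", "fy", "cx", "cy" (pixels), "k1" (the pictures are not rectified: a ray, as slopes to the right and down, at radius r is drawn at 1 + k1 r^2 times it, then the intrinsics apply), "xyz" and "orientation" of the camera in the world. Camera axes: x right, y down, z forward; pixel columns grow to the right and rows downward; lengths in m; the calibration is good to about 2 mm. A picture is of the moment at which its call begins.
- r.hand_in(): hands the job in, once; it reports no verdict.
The state is a dict: "clock": time; "joints": joint angles; "qvel": joint speeds; "tau": joint torques, N m; "tcp_pos": TCP position; "orientation": TCP orientation; "contact_force": force on the tool from outside, world axes, zero at the start; "moment": the same for the moment, N m; "grip_width": finger opening in m.
Only numpy, scipy, OpenCV 4.12 (cv2) and the standard library are available. Lean on these libraries where they do the work, as an engineer would, in place of code of your own. Each camera call takes 0.05 s, during which the arm holds its last target.

TASK

In this spare-parts store a red carry tray stands across the opening of the blue long-parts box: take it by its handle, hang it by that handle on the yellow twin-prong hook and let go of it. Then take out the aluminium stay bar that lies inside the box; it is longer than the opening, so tilt it to bring one end out first, without forcing it against the box. Finish while still holding the bar still in the gripper, the whole bar over the box, at least 5 cm clear of its top and touching nothing else, with the tray still hanging on the hook and every other thing left where it was.

Things in the scene. Friction and masses are not known exactly. Their poses are not given: they have to be found in the camera images.
- opening (a point): Centre of the rectangular opening, 150 (x) x 220 mm (y), in the middle of the blue stock box's top, at the top's upper face, 74 mm above the bench. Axes of the box: y along its length, z up. Beyond the opening the top is closed: 119 mm at each end, 20 mm along each side.
- tray_handle (a point): Middle of the round grip bar of the red tray's arch handle, 115 mm above the tray's underside, over its centre. Axes: y along the grip bar and the tray, z up. The bar is 10 mm thick and straight for 170 mm (a thin black sleeve, look only, covers the middle 50 mm); from its ends legs slope down to the ends of the tray.
- hook_seat (a point): Where the handle's middle should hang: half-way between the two yellow prongs, level with their upper side, 230 mm above the bench. Axes of the stand: prongs point along -x, z up. Prongs 10 mm thick, level, at y = +38 and -38 mm. From here they run 70 mm along +x to the post and 30 mm along -x, where they turn up, their tips 23 mm higher than here.
- bar_center (a point): Centre (and centre of mass) of the stay bar, a square aluminium tube 22 x 22 mm, 290 mm long, orange end caps, about 0.3 kg. Axes: y along the bar, z up. It starts lying on the rubber strips in the box, roughly lengthwise, centre 31 mm above the bench and within some 25 mm of the box's middle.
- bar_end1 (a point): Centre of the bar's end face at +145 mm along its y.
- bar_end2 (a point): Centre of the bar's end face at -145 mm along its y.
- stockbox: Fixed blue stock box; origin under its centre, on the bench; axes as opening. Outside 190 (x) x 458 (y) x 74 mm (z); floor, walls and top 4 mm thick (inside 182 x 450 mm, underside of the top 70 mm above the bench). Two black rubber strips 12 mm wide cross the floor at y = +70 and -70 mm, upper side 20 mm above the bench; they carry the bar.
- tray: Open red tray, 90 (x) x 256 (y) x 35 mm (z), about 0.3 kg, with a rigid handle; origin at the centre of its underside, axes as tray_handle. At the start it stands on the box's top, bridging the opening lengthwise.
- bar: The stay bar, origin at its centre; axes as bar_center.
- hookstand: Fixed hook stand, base 90 x 200 mm; origin on the bench, 70 mm along +x from hook_seat; axes as hook_seat. Post no higher than 15 mm above hook_seat. A hanging handle lies along y, its centre 5 mm above hook_seat; it comes in from the -x side over the tips, which must pass between handle and tray rim (75 mm apart), and is lowered.
- bearing: Bystander: steel bearing ring, 52 mm across, 16 mm high, lying on the closed -y end of the box's top. Origin at the centre of its underside.
- gear: Bystander: dark steel gear, about 90 mm across, 34 mm high. Origin at the centre of its underside.
- jar: Bystander: yellow jar, 64 mm across, 85 mm high. Origin at the centre of its underside.
- carton: Bystander: cardboard carton, 80 x 110 x 60 mm. Origin at the centre of its underside.
- tape: Bystander: white roll, 90 mm across, 30 mm high. Origin at the centre of its underside.
- driver: Bystander: screwdriver lying on the bench.
- filter: Bystander: white canister, 68 mm across, 90 mm high. Origin at the centre of its underside.

How it is judged:
By the outcome, as a careful person would: the job done as asked, in the order asked, and still so for the second after the job is handed in, while the arm keeps its last pose, push and grip.
It also fails if it takes over 54 s, if anything falls off the work surface, if the arm or the gripper's body presses on something with over 40 N, if the wrist force passes 120 N, or if a joint passes its speed limit or range.

## Working session

There is one attempt and no reset: what is moved stays moved. The work goes in short steps, Python scripts to look and compute and a tool call to move; the robot and the scene stay as the last step left them, time stands still between calls to the robot, and variables do not carry over. Pictures are saved under pics/ and viewed, and the job is handed in when it is done.

Besides the shell and the picture viewer there is one more tool, called after "Call:" by a JSON object that holds its "method" and its "body", one argument or row to a line. jog_arm: Moves the arm, as the interface text tells. Its arguments: {"type":"object","properties":{"motion":{"type":"array","items":{"type":"array"}},"force":{"type":"number"}},"required":["motion"]}

```bash
mkdir -p pics; ls
python3 - <<'E'
from bench import r
import cv2, numpy as np
print(r.get_obs(), r.tip_extent)
for n in ["side","top","wrist"]:
    f=r.grab_frame(n)
    cv2.imwrite(f"pics/{n}0.png",f["image"][:,:,::-1])
    np.savez(f"{n}0.npz",**f)
    print(n,f["fx"],f["fy"],f["cx"],f["cy"],f["k1"],f["xyz"],f["orientation"])
E
```

```text
pics
{'clock': 0.0, 'joints': array([-1.23013298,  0.47780045,  0.02234251,  1.55643525, -0.01149848,
        1.10929819, -0.08308678]), 'qvel': array([-0.00087461, -0.00048065,  0.00014267, -0.00029215, -0.00015427,
       -0.00022691,  0.00032196]), 'tau': array([ 6.75959618e-04, -5.96444178e+01,  1.60800666e+00, -2.81197625e+01,
        1.24412737e-02,  9.28773807e-03, -1.66324315e-05]), 'tcp_pos': array([0.29260899, 0.60762547, 0.22673238]), 'orientation': array([-1.54380022,  0.35219507, -0.3517705 ]), 'contact_force': array([-0.29369733,  0.05904121,  0.35272772]), 'moment': array([-0.01394348,  0.01326667, -0.03181953]), 'grip_width': 0.08559120726296326} 0.019
side 359.6837613584302 359.6837613584302 249.4676497373453 195.46524022474213 -0.025853742499926904 [ 0.4309449  -1.06102521  0.76452311] [-2.08637969  0.08296423 -0.05542285]
top 499.5386521768956 499.5386521768956 254.36051513315044 193.79504516938374 -0.0367954765220905 [ 0.27784767 -0.00173619  1.68977128] [-2.14664455  2.12669883 -0.16982038]
wrist 331.60227598135214 331.60227598135214 255.82420548884483 188.15653018825964 0.0004871507966782706 [0.23053171 0.63824048 0.3739922 ] [2.45082995 1.54168088 0.21696885]
```

View pics/top0.png

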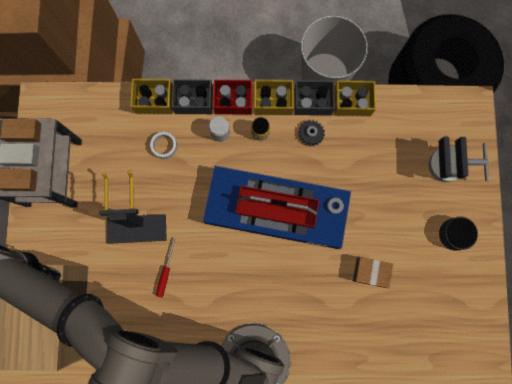

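View pics/side0.png

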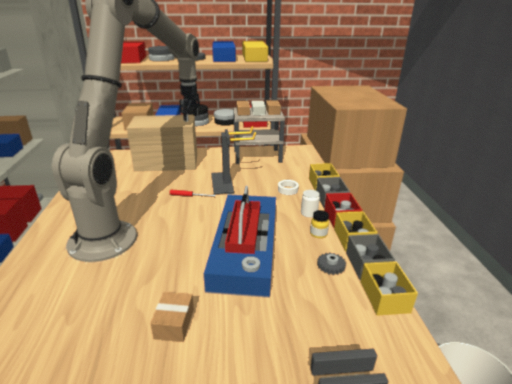

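View pics/wrist0.png

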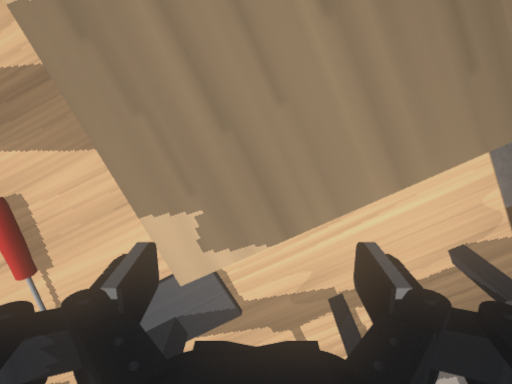

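```bash
cat > h.py <<'E'
import numpy as np, cv2
from scipy.spatial.transform import Rotation as R
def K(f): return np.array([[f["fx"],0,f["cx"]],[0,f["fy"],f["cy"]],[0,0,1.]])
def slopes(f,px):
    px=np.asarray(px,float).reshape(-1,1,2)
    d=np.array([float(f["k1"]),0,0,0,0])
    return cv2.undistortPoints(px,K(f),d).reshape(-1,2)
def rays(f,px):
    s=slopes(f,px); d=np.c_[s,np.ones(len(s))]
    return np.asarray(f["xyz"]), d@R.from_rotvec(f["orientation"]).as_matrix().T
def plane(f,px,z):
    o,d=rays(f,px); return o+d*((z-o[2])/d[:,2])[:,None]
def proj(f,P):
    M=R.from_rotvec(f["orientation"]).as_matrix(); q=(np.asarray(P,float).reshape(-1,3)-f["xyz"])@M
    s=q[:,:2]/q[:,2:]; s=s*(1+float(f["k1"])*(s**2).sum(1))[:,None]
    return s*[f["fx"],f["fy"]]+[f["cx"],f["cy"]]
def cloud(f):
    h,w=f["range_z"].shape; u,v=np.meshgrid(np.arange(w),np.arange(h))
    o,d=rays(f,np.c_[u.ravel(),v.ravel()]); return (o+d*f["range_z"].reshape(-1,1)).reshape(h,w,3)
def load(n): return dict(np.load(n))
def hsv(f): return cv2.cvtColor(f["image"],cv2.COLOR_RGB2HSV)
def grab(n,tag):
    from bench import r
    f=r.grab_frame(n); cv2.imwrite(f"pics/{tag}.png",f["image"][:,:,::-1]); np.savez(f"{tag}.npz",**f); return f
E
python3 - <<'E'
from h import *
for n in ["top","side"]:
    f=load(n+"0.npz"); H=hsv(f); C=cloud(f)
    print(n)
    def m(lo,hi,z0,z1,reg=(0.35,0.8,-0.35,0.7)):
        k=cv2.inRange(H,np.array(lo),np.array(hi))>0
        k&=(C[...,2]>z0)&(C[...,2]<z1)&(C[...,0]>reg[0])&(C[...,0]<reg[1])&(C[...,1]>reg[2])&(C[...,1]<reg[3])&(f["range_z"]>0)
        return k
    k=m((105,120,60),(125,255,255),0.06,0.09)
    v,u=np.nonzero(k); P=plane(f,np.c_[u,v],0.074)
    print("blue",len(u),np.median(C[k][:,2]),cv2.minAreaRect(P[:,:2].astype(np.float32)))
    for z0,z1,nm in [(0.10,0.125,"tray rim"),(0.17,0.22,"handle")]:
        k=m((0,120,60),(10,255,255),z0,z1)|m((170,120,60),(180,255,255),z0,z1)
        v,u=np.nonzero(k)
        if len(u): print(nm,len(u),np.median(C[k],0),cv2.minAreaRect(C[k][:,:2].astype(np.float32)))
    k=m((0,0,0),(180,255,255),0.165,0.22,(0.4,0.7,-0.2,0.25)); 
    if k.sum():
        p=C[k]; c=p.mean(0); w=np.linalg.svd(p-c,full_matrices=False)[2][0]; t=(p-c)@w
        print("handle all",k.sum(),c,w,t.min(),t.max(),c+w*(t.min()+t.max())/2)
    k=m((20,120,80),(32,255,255),0.2,0.28,(0.2,0.75,0.25,0.7))
    if k.sum():
        p=C[k]; print("prongs",k.sum(),p.min(0),p.max(0))
        km=k.astype(np.uint8); nn,lab,st,ce=cv2.connectedComponentsWithStats(km)
        for i in range(1,nn):
            if st[i,4]>8:
                q=C[lab==i]; c=q.mean(0); w=np.linalg.svd(q[:,:2]-c[:2],full_matrices=False)[2][0]; t=(q[:,:2]-c[:2])@w; print(st[i],c,w,np.degrees(np.arctan2(w[1],w[0])),c[:2]+w*t.min(),c[:2]+w*t.max())
    s=6; 
    if n=="top":
        im=cv2.resize(f["image"][150:260,190:360],None,fx=4.6,fy=4.6,interpolation=cv2.INTER_CUBIC); cv2.imwrite("pics/tz.png",im[:,:,::-1])
        im=cv2.resize(f["image"][150:260,70:190],None,fx=5,fy=5,interpolation=cv2.INTER_CUBIC); cv2.imwrite("pics/tz2.png",im[:,:,::-1])
    else:
        im=cv2.resize(f["image"][120:300,190:340],None,fx=3.3,fy=3.3,interpolation=cv2.INTER_CUBIC); cv2.imwrite("pics/sz.png",im[:,:,::-1])
E
```

```text
top
blue 3951 0.07335840772055824 ((0.49930697679519653, -0.0702151358127594), (0.4539472460746765, 0.187833771109581), 79.74756622314453)
tray rim 297 [ 0.48600908 -0.06360735  0.10723155] ((0.49720853567123413, -0.07051202654838562), (0.25558122992515564, 0.09123270958662033), 80.24657440185547)
handle 20 [ 0.50253546 -0.07060989  0.1908493 ] ((0.5038057565689087, -0.06340581923723221), (0.1791536957025528, 0.0031864449847489595), 80.58819580078125)
handle all 234 [ 0.49665454 -0.0703877   0.19115105] [-0.17190695 -0.98510867  0.0029844 ] -0.10347474141192266 0.09986301890788658 [ 0.49696498 -0.06860873  0.19114566]
prongs 216 [0.46452443 0.3638404  0.21897964] [0.57639796 0.4505755  0.25610108]
[128 171   5  38 108] [0.52234276 0.36939702 0.23038918] [-0.99895626 -0.0456771 ] -177.3819841224047 [0.57633042 0.37186559] [0.46859667 0.36693949]
[103 172   5  38 108] [0.5178134  0.44441485 0.22986174] [-0.99816416 -0.06056663] -176.52766257491464 [0.57199571 0.44770252] [0.46462471 0.44118746]
side
blue 2246 0.07367695319853212 ((0.4998071491718292, -0.086470827460289), (0.46653544902
[... 201 characters left out ...]
28516)
handle 2 [ 0.49354286 -0.09324503  0.18985821] ((0.4935428500175476, -0.09324502944946289), (0.013846318237483501, 0.0), 150.85154724121094)
handle all 143 [ 0.49237022 -0.10285079  0.18882901] [-0.17323252 -0.98195147 -0.07590657] -0.12027345201200239 0.07313916923397545 [ 0.49645282 -0.079709    0.19061791]
prongs 133 [0.46293234 0.35709482 0.21981186] [0.5754397  0.45201323 0.25384907]
[228 128  25   7  63] [0.51792768 0.43921795 0.22884884] [-0.99685064 -0.07930192] -175.45155888345164 [0.57004563 0.44336407] [0.46041828 0.43464294]
[230 132  26   9  70] [0.52555886 0.36512227 0.22955808] [-0.99779417 -0.06638375] -176.19369225253158 [0.57575061 0.36846155] [0.46937681 0.36138445]
```

View pics/tz.png

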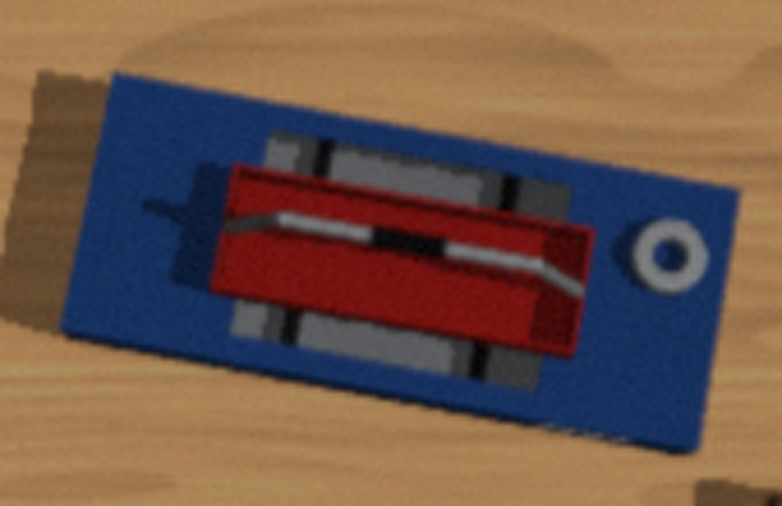

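View pics/tz2.png

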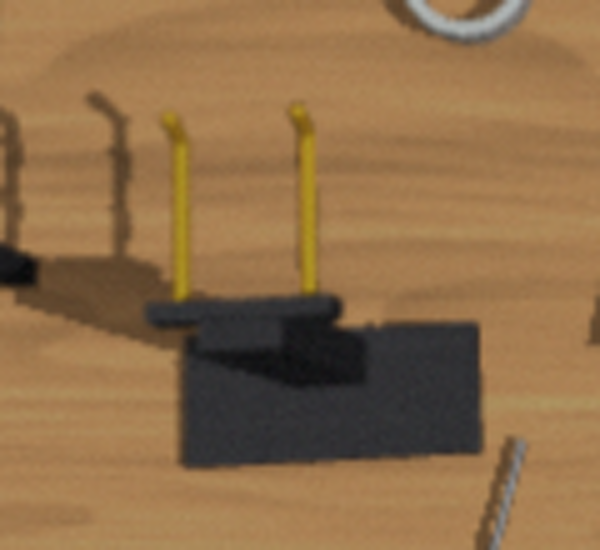

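View pics/sz.png

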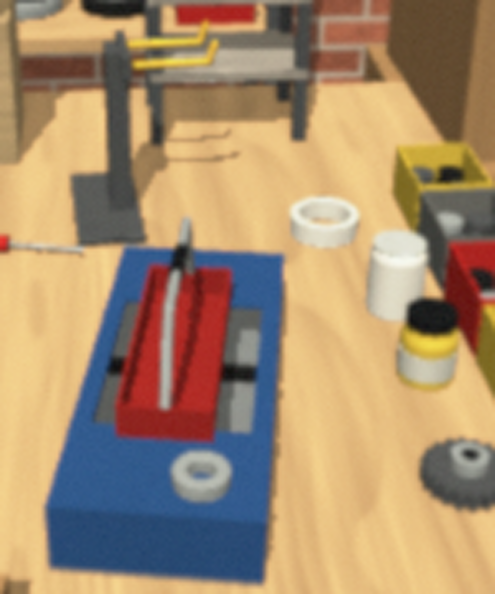

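Run:
```python
from h import *
M=R.from_rotvec([-1.54380022,  0.35219507, -0.3517705 ]).as_matrix(); print(M.round(3))
for n in ["top","side"]:
    f=load(n+"0.npz"); H=hsv(f); C=cloud(f)
    k=(cv2.inRange(H,np.array((20,120,80)),np.array((32,255,255)))>0)&(C[...,2]>.2)&(C[...,2]<.28)&(C[...,0]>.4)&(C[...,0]<.65)&(C[...,1]>.3)&(C[...,1]<.5)
    p=C[k]
    for y0,y1 in((.33,.405),(.405,.47)):
        q=p[(p[:,1]>y0)&(p[:,1]<y1)]
        for a in np.arange(.46,.585,.01):
            w=q[(q[:,0]>=a)&(q[:,0]<a+.01)]
            if len(w): print(n,y0,round(a,3),w.mean(0).round(4),w[:,2].max().round(4))
    k=(H[...,2]<90)&(C[...,2]>0.005)&(C[...,2]<0.03)&(C[...,0]>.3)&(C[...,0]<.55)&(C[...,1]>.25)&(C[...,1]<.55)
    print("base",k.sum(),np.median(C[k][:,2]),cv2.minAreaRect(C[k][:,:2].astype(np.float32)))
    k=(C[...,2]>0.2)&(C[...,2]<0.26)&(C[...,0]>.38)&(C[...,0]<.5)&(C[...,1]>.33)&(C[...,1]<.48)&(H[...,1]<110)
    print("post top",k.sum(),np.median(C[k],0),C[k].min(0),C[k].max(0),cv2.minAreaRect(C[k][:,:2].astype(np.float32)))
```

```text
[[ 0.901 -0.001  0.434]
 [-0.434 -0.002  0.901]
 [ 0.    -1.    -0.002]]
top 0.33 0.46 [0.4689 0.3656 0.2278] 0.23
top 0.33 0.47 [0.4748 0.3673 0.2283] 0.231
top 0.33 0.48 [0.4843 0.3679 0.2288] 0.2336
top 0.33 0.49 [0.4947 0.3681 0.2279] 0.2329
top 0.33 0.5 [0.5046 0.3684 0.2296] 0.2322
top 0.33 0.51 [0.5153 0.3693 0.228 ] 0.2314
top 0.33 0.52 [0.5258 0.3696 0.2288] 0.2343
top 0.33 0.53 [0.5345 0.3696 0.2306] 0.2351
top 0.33 0.54 [0.5448 0.371  0.227 ] 0.2325
top 0.33 0.55 [0.5551 0.3713 0.2277] 0.2336
top 0.33 0.56 [0.5656 0.3708 0.2358] 0.2561
top 0.33 0.57 [0.5732 0.3714 0.2511] 0.255
top 0.405 0.46 [0.4668 0.4417 0.227 ] 0.2327
top 0.405 0.47 [0.4747 0.4421 0.228 ] 0.2346
top 0.405 0.48 [0.4849 0.442  0.2286] 0.2335
top 0.405 0.49 [0.4951 0.443  0.228 ] 0.2326
top 0.405 0.5 [0.5047 0.4435 0.2281] 0.2335
top 0.405 0.51 [0.5148 0.4447 0.227 ] 0.2312
top 0.405 0.52 [0.5247 0.4446 0.2273] 0.2332
top 0.405 0.53 [0.534  0.4448 0.2295] 0.234
top 0.405 0.54 [0.5448 0.4463 0.2275] 0.233
top 0.405 0.55 [0.5555 0.4464 0.2283] 0.2318
top 0.405 0.56 [0.5644 0.4475 0.2431] 0.2522
top 0.405 0.
[... 1102 characters left out ...]
78 0.2283] 0.2315
side 0.405 0.5 [0.5051 0.4375 0.2282] 0.2301
side 0.405 0.51 [0.514  0.4397 0.2272] 0.2289
side 0.405 0.52 [0.525  0.4398 0.2269] 0.2291
side 0.405 0.53 [0.5359 0.44   0.2266] 0.2295
side 0.405 0.54 [0.5449 0.4429 0.2253] 0.2277
side 0.405 0.55 [0.5546 0.4375 0.2283] 0.2334
side 0.405 0.56 [0.5644 0.4437 0.2356] 0.2462
base 110 0.011884567656017031 ((0.43170225620269775, 0.3915044367313385), (0.07516274601221085, 0.1888541430234909), 1.592731237411499)
post top 114 [0.45012207 0.37549764 0.2319025 ] [0.43218031 0.34142611 0.2011096 ] [0.46587397 0.45006688 0.24264465] ((0.448615163564682, 0.39510563015937805), (0.030058231204748154, 0.10817119479179382), 3.7927041053771973)
```

```bash
cat > plan.py <<'E'
from h import *
import json
def rot(zang,tilt=0.,baxis=None):
    # tool pointing down with z at angle zang (deg); then tilt about tool z by tilt deg
    a=np.radians(zang); z=np.array([np.cos(a),np.sin(a),0]); y=np.array([0,0,-1.]); x=np.cross(y,z)
    return R.from_matrix(np.c_[x,y,z])*R.from_euler('z',tilt,degrees=True)
def plan(wps,p=None,q=None,op=1.0,save=True):
    """wps: (pos, R, opening); splits in rows with limits; prints"""
    from bench import r
    o=r.get_obs()
    if p is None: p=o["tcp_pos"].copy()
    if q is None: q=R.from_rotvec(o["orientation"])
    rows=[]
    for w in wps:
        P,Q,op=np.array(w[0],float),w[1],w[2]; vmax=w[3] if len(w)>3 else .040
        n=int(np.ceil(max(np.linalg.norm(P-p)/vmax,np.degrees((q.inv()*Q).magnitude())/7.0,1)))
        p0,q0=p.copy(),q; dr=(q0.inv()*Q).as_rotvec()
        for i in range(1,n+1):
            Pt=p0+(P-p0)*i/n; Qt=q0*R.from_rotvec(dr*i/n)
            s=np.round(q.inv().apply(Pt-p),3); t=np.round(np.degrees((q.inv()*Qt).as_rotvec()),1)+0.
            rows.append([op,(s+0.).tolist(),t.tolist()])
            p=p+q.apply(s); q=q*R.from_rotvec(np.radians(t))
    for i in range(0,len(rows),10): print(json.dumps(rows[i:i+10]).replace(" ",""))
    print(len(rows),"end",p.round(4),q.as_rotvec().round(4).tolist())
    return p,q
E
python3 - <<'E'
from plan import *
T=rot(-9.9)
plan([([.30,.58,.33],rot(57),1.0),([.497,-.0695,.27],T,.6),([.497,-.0695,.225],T,.6)])
E
```

```text
[[1.0,[0.006,-0.034,-0.007],[0.0,2.4,0.0]],[1.0,[0.007,-0.035,-0.007],[0.1,2.5,0.0]],[1.0,[0.007,-0.034,-0.007],[0.0,2.4,0.0]],[0.6,[0.029,0.003,-0.024],[0.0,3.7,0.0]],[0.6,[0.03,0.004,-0.023],[0.0,3.7,0.0]],[0.6,[0.032,0.003,-0.02],[0.0,3.7,0.0]],[0.6,[0.033,0.003,-0.018],[0.0,3.8,0.0]],[0.6,[0.034,0.004,-0.016],[0.0,3.7,0.0]],[0.6,[0.035,0.003,-0.014],[0.0,3.7,0.0]],[0.6,[0.036,0.003,-0.012],[0.0,3.7,0.0]]]
[[0.6,[0.036,0.004,-0.009],[0.0,3.7,0.0]],[0.6,[0.038,0.003,-0.007],[0.0,3.7,0.0]],[0.6,[0.037,0.003,-0.004],[0.0,3.8,0.0]],[0.6,[0.038,0.004,-0.002],[0.0,3.7,0.0]],[0.6,[0.037,0.003,0.0],[0.0,3.7,0.0]],[0.6,[0.038,0.003,0.003],[0.0,3.7,0.0]],[0.6,[0.037,0.004,0.005],[0.0,3.7,0.0]],[0.6,[0.037,0.003,0.008],[0.0,3.7,0.0]],[0.6,[0.036,0.003,0.01],[0.0,3.8,0.0]],[0.6,[0.036,0.004,0.013],[0.0,3.7,0.0]]]
[[0.6,[0.035,0.003,0.015],[0.0,3.7,0.0]],[0.6,[0.0,0.022,0.0],[0.0,0.0,0.0]],[0.6,[0.0,0.023,0.0],[0.0,0.0,0.0]]]
23 end [ 0.4974 -0.0699  0.2249] [-1.1219, 1.3354, -1.3354]
```

Call:
{"method": "jog_arm", "body": {
  "motion": [
    [1.0,[0.006,-0.034,-0.007],[0,2.4,0]],
    [1.0,[0.007,-0.035,-0.007],[0,2.5,0]],
    [1.0,[0.007,-0.034,-0.007],[0,2.4,0]],
    [0.6,[0.029,0.003,-0.024],[0,3.7,0]],
    [0.6,[0.03,0.004,-0.023],[0,3.7,0]],
    [0.6,[0.032,0.003,-0.02],[0,3.7,0]],
    [0.6,[0.033,0.003,-0.018],[0,3.8,0]],
    [0.6,[0.034,0.004,-0.016],[0,3.7,0]],
    [0.6,[0.035,0.003,-0.014],[0,3.7,0]],
    [0.6,[0.036,0.003,-0.012],[0,3.7,0]]
  ]
}}

```text
clock: 0.98
tcp_pos: [0.377, 0.3255, 0.3074]
orientation: [-1.417, 0.805, -0.805]
contact_force: [0.4, -0.3, -0.4]
grip_width: 0.0509
```

Call:
{"method": "jog_arm", "body": {
  "motion": [
    [0.6,[0.036,0.004,-0.009],[0,3.7,0]],
    [0.6,[0.038,0.003,-0.007],[0,3.7,0]],
    [0.6,[0.037,0.003,-0.004],[0,3.8,0]],
    [0.6,[0.038,0.004,-0.002],[0,3.7,0]],
    [0.6,[0.037,0.003,0],[0,3.7,0]],
    [0.6,[0.038,0.003,0.003],[0,3.7,0]],
    [0.6,[0.037,0.004,0.005],[0,3.7,0]],
    [0.6,[0.037,0.003,0.008],[0,3.7,0]],
    [0.6,[0.036,0.003,0.01],[0,3.8,0]],
    [0.6,[0.036,0.004,0.013],[0,3.7,0]]
  ]
}}

```text
clock: 1.82
tcp_pos: [0.4864, -0.0349, 0.2738]
orientation: [-1.154, 1.291, -1.291]
contact_force: [0.6, 0.7, -0.3]
grip_width: 0.0513
```

Call:
{"method": "jog_arm", "body": {
  "motion": [
    [0.6,[0.035,0.003,0.015],[0,3.7,0]],
    [0.6,[0,0,0],[0,0,0]],
    [0.6,[0,0,0],[0,0,0]]
  ]
}}

```text
clock: 2.07
tcp_pos: [0.4973, -0.0721, 0.2704]
orientation: [-1.121, 1.339, -1.34]
contact_force: [0.1, 0.6, 0.0]
grip_width: 0.0511
```

Run:
```python
from plan import *
from bench import r
o=r.get_obs(); print(o["clock"],o["tcp_pos"],R.from_rotvec(o["orientation"]).as_matrix().round(4),o["joints"],o["grip_width"])
f=grab("wrist","w1")
T=rot(-9.9)
plan([([.497,-.0695,.189],T,.6)])
# project handle estimate in wrist image
h=np.array([.497,-.0695,.189]);d=np.array([.172,.985,0]);print(proj(f,[h-.085*d,h,h+.085*d]))
```

```text
2.0667 [ 0.49728618 -0.07206337  0.27041988] [[-1.771e-01 -6.000e-04  9.842e-01]
 [-9.842e-01 -9.000e-04 -1.771e-01]
 [ 1.000e-03 -1.000e+00 -5.000e-04]] [-0.54518828  0.15738729  0.64087613  1.9407381  -0.105548    1.07720733
 -0.03812294] 0.05110358686864223
[[0.6,[0.0,0.027,0.0],[0.0,0.0,0.0]],[0.6,[0.0,0.027,0.0],[0.0,-0.1,0.0]],[0.6,[0.0,0.027,0.0],[0.0,0.0,0.0]]]
3 end [ 0.4971 -0.07    0.1894] [-1.1232, 1.3358, -1.3349]
[[253.8090192  294.10463362]
 [253.10570455 190.94922054]
 [252.24802005  65.20352316]]
```

View pics/w1.png

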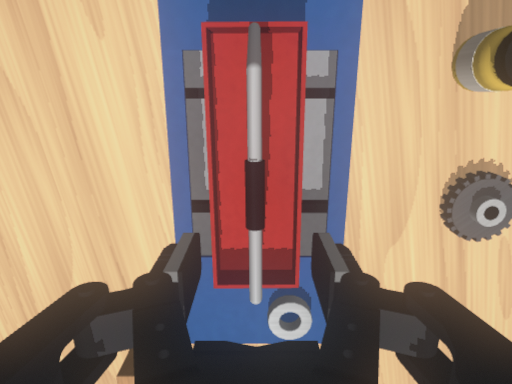

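Call:
{"method": "jog_arm", "body": {
  "motion": [
    [0.6,[0,0.027,0],[0,0,0]],
    [0.6,[-0.001,0.027,0],[0,0,0]],
    [0.6,[0,0.027,0],[0,0,0]],
    [0.6,[0,0,0],[0,0,0]],
    [0,[0,0,0],[0,0,0]],
    [0,[0,0,0],[0,0,0]],
    [0,[0,0,0],[0,0,0]],
    [0,[0,0,0],[0,0,0]],
    [0,[0,0,0],[0,0,0]],
    [0,[0,0,0],[0,0,0]]
  ],
  "force": 60
}}

```text
clock: 2.95
tcp_pos: [0.4981, -0.0686, 0.1905]
orientation: [-1.121, 1.335, -1.336]
contact_force: [0.3, 0.0, 1.9]
grip_width: -0.0001
```

Call:
{"method": "jog_arm", "body": {
  "motion": [
    [0,[0,-0.01,0],[0,0,0]],
    [0,[0,-0.02,0],[0,0,0]],
    [0,[0,-0.03,0],[0,0,0]],
    [0,[0,-0.03,0],[0,0,0]],
    [0,[0,0,0],[0,0,0]],
    [0,[0,0,0],[0,0,0]]
  ]
}}

```text
clock: 3.45
tcp_pos: [0.4988, -0.0689, 0.2819]
orientation: [-1.118, 1.333, -1.337]
contact_force: [-0.0, 0.0, -0.6]
grip_width: -0.0003
```

Run:
```python
from plan import *
from bench import r
o=r.get_obs(); print(o["clock"],o["tcp_pos"],R.from_rotvec(o["orientation"]).as_matrix().round(4),o["joints"],o["grip_width"])
f=grab("side","s2")
C=cloud(f)
A=rot(-9.9); B=rot(3.0)
plan([([.64,0.05,.28],A,0,.035),([.68,.40,.28],B,0,.035)])
```

```text
3.45 [ 0.49882365 -0.0688619   0.2819305 ] [[-0.1724  0.0044  0.985 ]
 [-0.985   0.001  -0.1724]
 [-0.0017 -1.      0.0041]] [-0.55945866  0.1432745   0.64642431  1.92679546 -0.09829076  1.09780776
 -0.04668293] -0.0003330900428052833
[[0,[-0.024,0.0,0.02],[0.0,0.0,0.0]],[0,[-0.023,0.0,0.02],[0.0,0.0,0.0]],[0,[-0.024,0.0,0.02],[0.0,0.0,0.0]],[0,[-0.023,0.0,0.02],[0.0,0.0,0.0]],[0,[-0.024,0.001,0.02],[-0.1,0.0,0.0]],[0,[-0.023,0.0,0.02],[0.0,0.0,0.0]],[0,[-0.032,0.0,-0.002],[0.0,-1.2,0.0]],[0,[-0.032,0.0,-0.001],[0.0,-1.1,0.0]],[0,[-0.032,0.0,-0.001],[0.0,-1.2,0.0]],[0,[-0.032,0.0,0.0],[0.0,-1.2,0.0]]]
[[0,[-0.032,0.0,0.001],[0.0,-1.2,0.0]],[0,[-0.032,0.0,0.001],[0.0,-1.1,0.0]],[0,[-0.032,0.0,0.002],[0.0,-1.2,0.0]],[0,[-0.032,0.0,0.003],[0.0,-1.2,0.0]],[0,[-0.032,0.0,0.003],[0.0,-1.2,0.0]],[0,[-0.032,0.0,0.004],[0.0,-1.1,0.0]],[0,[-0.032,0.0,0.005],[0.0,-1.2,-0.1]]]
17 end [0.6801 0.4004 0.28  ] [-1.2342, 1.1706, -1.1712]
```

View pics/s2.png

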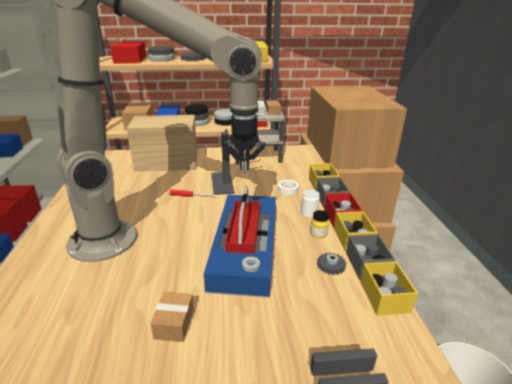

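Run:
```python
from plan import *
from bench import r
o=r.get_obs()
f=load("s2.npz"); print(proj(f,[o["tcp_pos"],[.497,-.0695,.189],[.497,-.0695,.074]]))
w=grab("wrist","w2"); 
for ff in (load("w1.npz"),w):
    C=cloud(ff); print(proj(ff,[[.497,-.0695,.189]]))
    for v in range(40,300,20):
        row=C[v]; k=(row[:,2]>.15)&(np.abs(np.arange(512)-255)<40)
        if k.any(): print(v,np.nonzero(k)[0][[0,-1]],row[k].mean(0).round(4),row[k][:,2].max().round(4))
im=cv2.resize(f["image"][90:260,180:340],None,fx=3.5,fy=3.5,interpolation=cv2.INTER_CUBIC); cv2.imwrite("pics/s2z.png",im[:,:,::-1])
```

```text
[[243.73759508 172.48592721]
 [243.58219947 198.40686111]
 [243.68529354 228.10556239]]
[[253.10570455 190.94922054]]
40 [250 256] [0.5154 0.0341 0.1524] 0.154
60 [247 260] [0.513  0.0173 0.1876] 0.1912
80 [246 261] [0.5108 0.0049 0.194 ] 0.1959
100 [246 261] [ 0.5086 -0.0073  0.1936] 0.1958
120 [247 261] [ 0.5066 -0.0199  0.1936] 0.1956
140 [247 281] [ 0.5047 -0.0311  0.2075] 0.4175
160 [245 263] [ 0.5018 -0.0467  0.1927] 0.1959
180 [245 264] [ 0.4998 -0.06    0.1956] 0.1978
200 [245 264] [ 0.4972 -0.0743  0.1957] 0.1974
220 [245 263] [ 0.4941 -0.0891  0.1954] 0.1974
240 [248 261] [ 0.4916 -0.1053  0.1938] 0.1959
260 [249 261] [ 0.4891 -0.1214  0.1939] 0.1951
280 [249 261] [ 0.4861 -0.1381  0.1938] 0.1954
[[253.07330124 191.76749197]]
40 [222 222] [5.107e-01 3.000e-04 4.277e-01] 0.4277
60 [248 260] [0.5139 0.0229 0.175 ] 0.1782
80 [247 261] [0.5115 0.0088 0.1938] 0.1958
100 [247 261] [ 0.5092 -0.0039  0.1943] 0.196
120 [247 261] [ 0.5069 -0.0171  0.1937] 0.1954
140 [248 261] [ 0.5049 -0.0308  0.1937] 0.1955
160 [248 260] [ 0.502  -0.0448  0.1939] 0.1958
180 [217 263] [ 0.5007 -0.0531  0.2186] 0.4277
200 [245 263] [ 0.497  -0.0739  0.1957] 0.1976
220 [246 288] [ 0.4954 -0.0849  0.2073] 0.4277
240 [240 271] [ 0.5007 -0.058   0.3001] 0.3011
260 [221 290] [ 0.5003 -0.0599  0.3138] 0.3188
280 [216 294] [ 0.5007 -0.0563  0.3337] 0.4277
```

View pics/w2.png

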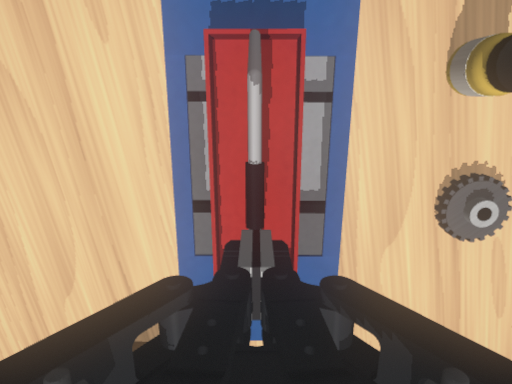

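View pics/s2z.png

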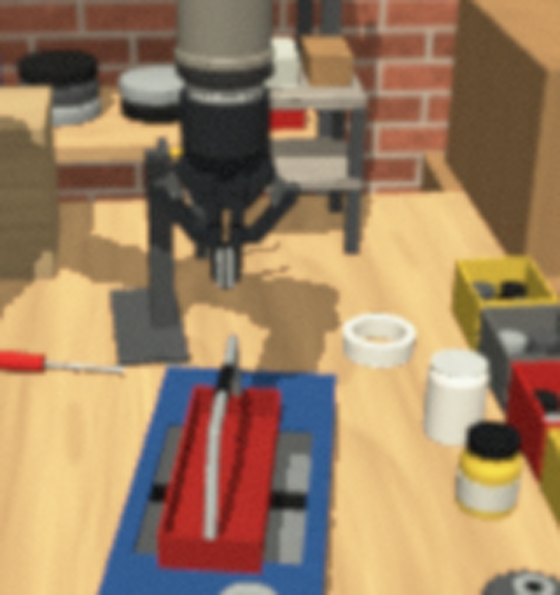

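Run:
```python
from plan import *
from bench import r
o=r.get_obs(); p=o["tcp_pos"]; print(p,r.tip_extent)
f=grab("side","s3"); C=cloud(f)
for dz in (0,.01,.019,.03): print(dz,proj(f,[p-[0,0,dz],p-[0,.011,dz]]).round(1).tolist())
for v in range(150,182,2):
    k=np.abs(C[v,225:262,1]-p[1])<.06
    print(v,[(225+i,C[v,225+i].round(3).tolist()) for i in np.nonzero(k)[0][:3]],f["image"][v,240:250].mean(1).astype(int))
```

```text
[ 0.49720784 -0.06852117  0.27949223] 0.019
0 [[243.5, 172.7], [243.8, 174.3]]
0.01 [[243.6, 175.7], [243.8, 177.3]]
0.019 [[243.6, 178.3], [243.8, 179.9]]
0.03 [[243.6, 181.4], [243.8, 183.1]]
150 [(np.int64(226), [0.445, -0.073, 0.358]), (np.int64(227), [0.448, -0.074, 0.358]), (np.int64(228), [0.451, -0.076, 0.359])] [40 37 39 54 61 50 43 41 40 51]
152 [(np.int64(228), [0.451, -0.073, 0.351]), (np.int64(229), [0.454, -0.073, 0.351]), (np.int64(230), [0.457, -0.076, 0.353])] [ 38  36  49  82 101  70  42  38  45  73]
154 [(np.int64(229), [0.454, -0.074, 0.345]), (np.int64(230), [0.457, -0.073, 0.345]), (np.int64(231), [0.46, -0.073, 0.345])] [33 32 38 77 99 66 37 36 47 71]
156 [(np.int64(231), [0.46, -0.076, 0.339]), (np.int64(232), [0.463, -0.074, 0.339]), (np.int64(233), [0.465, -0.08, 0.341])] [40 40 45 67 97 66 40 39 37 41]
158 [(np.int64(233), [0.465, -0.075, 0.332]), (np.int64(234), [0.468, -0.078, 0.334]), (np.int64(235), [0.471, -0.076, 0.333])] [ 39  42  43  79 116  77  44  41  39  37]
160 [(np.int64(238), [0.48, -0.075, 0.326]), (np.int64(239), [0.483, -0.076, 0.326]), (np
[... 584 characters left out ...]
(np.int64(240), [0.486, -0.075, 0.299]), (np.int64(241), [0.489, -0.074, 0.298]), (np.int64(242), [0.492, -0.079, 0.301])] [ 64  95 128 108 124 133  87  54  81 124]
170 [(np.int64(240), [0.486, -0.077, 0.293]), (np.int64(241), [0.489, -0.077, 0.293]), (np.int64(242), [0.492, -0.083, 0.296])] [ 81 102 129 101 114 131  93  71  96 113]
172 [(np.int64(242), [0.492, -0.078, 0.287]), (np.int64(243), [0.495, -0.079, 0.287]), (np.int64(244), [0.498, -0.082, 0.288])] [115 125 124  99 109 133 121 117 119 119]
174 [] [116 118 120 121 120 125 122 123 122 117]
176 [] [118 120 122 122 125 124 126 125 123 120]
178 [] [175 175 173 169 154 148 144 132 126 125]
180 [] [182 184 183 185 187 193 193 186 182 178]
```

Run:
```python
from plan import *
from bench import r
o=r.get_obs(); p=o["tcp_pos"]; Q=R.from_rotvec(o["orientation"])
w=load("w2.npz"); im=w["image"]
z=cv2.resize(im[210:300,200:310],None,fx=5,fy=5,interpolation=cv2.INTER_CUBIC); cv2.imwrite("pics/w2z.png",z[:,:,::-1])
for ty in (-.03,-.02,-.01,0,.01,.019):
  print(ty,proj(w,[p+Q.apply([s,ty,0]) for s in(-.011,.011)]).round(1).tolist())
C=cloud(w); 
for v in range(226,300,6): print(v,Q.inv().apply(C[v,[243,249,256,262,268]]-p).round(3).tolist())
```

```text
-0.03 [[250.8, 249.8], [250.9, 298.5]]
-0.02 [[251.0, 239.0], [251.2, 285.0]]
-0.01 [[251.2, 229.7], [251.4, 273.1]]
0 [[251.4, 221.5], [251.6, 262.7]]
0.01 [[251.6, 214.2], [251.7, 253.4]]
0.019 [[251.7, 208.3], [251.8, 245.8]]
226 [[0.074, 0.201, -0.012], [0.025, 0.082, -0.003], [0.025, 0.081, 0.003], [0.027, 0.085, 0.007], [0.074, 0.199, 0.017]]
232 [[-0.011, -0.012, -0.004], [-0.012, -0.014, -0.001], [-0.011, -0.013, 0.002], [-0.011, -0.014, 0.005], [-0.011, -0.013, 0.007]]
238 [[-0.011, -0.019, -0.003], [-0.011, -0.018, -0.001], [-0.012, -0.021, 0.002], [-0.011, -0.02, 0.005], [-0.012, -0.02, 0.007]]
244 [[-0.011, -0.026, -0.003], [-0.011, -0.025, -0.001], [-0.011, -0.025, 0.002], [-0.011, -0.025, 0.005], [-0.011, -0.025, 0.007]]
250 [[-0.011, -0.03, -0.003], [-0.011, -0.031, -0.001], [-0.011, -0.03, 0.002], [-0.011, -0.03, 0.004], [-0.011, -0.03, 0.007]]
256 [[-0.011, -0.035, -0.003], [-0.011, -0.035, -0.001], [-0.011, -0.035, 0.002], [-0.011, -0.035, 0.004], [-0.012, -0.036, 0.007]]
262 [[-0.011, -0.041, -0.003], [-0.011, -0.04, -0.001], [-0.011, -0.039, 0.002], [-0.011, -0.04, 0.004], [-0.011, -0.04, 0.006]]
268 [[-0.011, -0.043, -0.003], [-0.011, -0.044, -0.0], [-0.011, -0.044, 0.002], [-0.011, -0.044, 0.004], [-0.011, -0.044, 0.006]]
274 [[-0.012, -0.05, -0.002], [-0.012, -0.05, -0.0], [-0.008, -0.043, 0.002], [-0.012, -0.049, 0.004], [-0.011, -0.049, 0.006]]
280 [[-0.012, -0.054, -0.002], [-0.012, -0.054, -0.0], [-0.006, -0.044, 0.002], [-0.011, -0.052, 0.004], [-0.012, -0.054, 0.006]]
286 [[-0.012, -0.057, -0.002], [-0.009, -0.053, -0.0], [-0.004, -0.044, 0.002], [-0.009, -0.053, 0.004], [-0.012, -0.057, 0.006]]
292 [[-0.012, -0.06, -0.002], [-0.007, -0.053, -0.0], [-0.001, -0.044, 0.002], [-0.007, -0.052, 0.004], [-0.012, -0.061, 0.006]]
298 [[-0.012, -0.064, -0.002], [-0.005, -0.053, -0.0], [0.002, -0.043, 0.002], [-0.004, -0.052, 0.004], [-0.012, -0.064, 0.005]]
```

View pics/w2z.png

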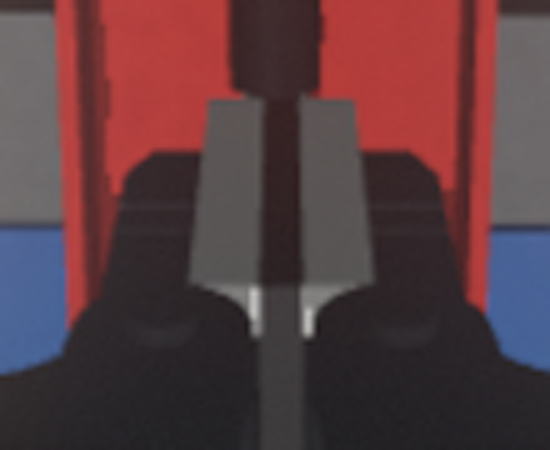

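Call:
{"method": "jog_arm", "body": {
  "motion": [
    [0.6,[0,0,0],[0,0,0]],
    [0.6,[0,0,0],[0,0,0]],
    [0.6,[0,0.02,0],[0,0,0]],
    [0.6,[0,0.03,0],[0,0,0]],
    [0.6,[0,0.03,0],[0,0,0]],
    [0.6,[0,0.025,0],[0,0,0]],
    [0.6,[0,0.014,0],[0,0,0]],
    [0.6,[0,0,0],[0,0,0]],
    [0,[0,0,0],[0,0,0]],
    [0,[0,0,0],[0,0,0]]
  ],
  "force": 60
}}

```text
clock: 4.43
tcp_pos: [0.4983, -0.0689, 0.1614]
orientation: [-1.122, 1.335, -1.336]
contact_force: [-1.0, 0.3, 0.2]
grip_width: 0.0276
```

Call:
{"method": "jog_arm", "body": {
  "motion": [
    [0,[0,0,0],[0,0,0]],
    [0,[0,0,0],[0,0,0]],
    [0,[0,0,0],[0,0,0]]
  ]
}}

```text
clock: 4.68
tcp_pos: [0.4979, -0.0686, 0.1617]
orientation: [-1.121, 1.335, -1.335]
contact_force: [-3.1, 0.2, 6.7]
grip_width: 0.008
```

Call:
{"method": "jog_arm", "body": {
  "motion": [
    [0,[0,0,0],[0,0,0]],
    [0,[0,-0.01,0],[0,0,0]],
    [0,[0,-0.02,0],[0,0,0]],
    [0,[0,-0.03,0],[0,0,0]],
    [0,[0,-0.03,0],[0,0,0]],
    [0,[0,0,0],[0,0,0]],
    [0,[0,0,0],[0,0,0]]
  ]
}}

```text
clock: 5.27
tcp_pos: [0.4986, -0.0686, 0.2524]
orientation: [-1.118, 1.333, -1.336]
contact_force: [-0.2, 0.3, -3.5]
grip_width: 0.0078
```

Run:
```python
from plan import *
from bench import r
o=r.get_obs(); print(o["clock"],o["tcp_pos"],R.from_rotvec(o["orientation"]).as_matrix().round(4),o["joints"],o["grip_width"],o["contact_force"],o["moment"])
f=grab("side","s4"); grab("wrist","w4")
a=np.r_['0',f["image"]]; 
A=rot(-9.9); B=rot(3.0)
plan([([.64,0.05,.252],A,0,.035),([.68,.40,.252],B,0,.035)])
```

```text
5.2667 [ 0.4986483  -0.06860682  0.2523733 ] [[-0.172   0.0041  0.9851]
 [-0.9851  0.0011 -0.172 ]
 [-0.0018 -1.      0.0038]] [-0.55320651  0.1793705   0.6505781   1.96519223 -0.12784011  1.03275386
 -0.01791711] 0.00781301748730367 [-0.20580621  0.3348632  -3.45870546] [0.01968527 0.00617864 0.01136767]
[[0,[-0.024,0.0,0.02],[0.0,0.0,0.0]],[0,[-0.023,-0.001,0.02],[0.0,0.0,0.0]],[0,[-0.024,0.0,0.02],[0.0,0.0,0.0]],[0,[-0.023,-0.001,0.021],[0.1,0.0,0.0]],[0,[-0.024,0.0,0.02],[0.0,0.0,0.0]],[0,[-0.023,0.0,0.02],[0.0,0.0,0.0]],[0,[-0.032,0.0,-0.002],[0.0,-1.2,0.0]],[0,[-0.032,0.0,-0.001],[0.0,-1.1,0.0]],[0,[-0.032,0.0,-0.001],[0.0,-1.2,0.0]],[0,[-0.032,0.0,0.0],[0.0,-1.2,0.0]]]
[[0,[-0.032,0.0,0.001],[0.0,-1.2,0.0]],[0,[-0.032,0.0,0.001],[0.0,-1.1,0.0]],[0,[-0.032,0.0,0.002],[0.0,-1.2,0.0]],[0,[-0.032,0.0,0.003],[0.0,-1.2,0.0]],[0,[-0.032,0.0,0.003],[0.0,-1.2,0.0]],[0,[-0.032,0.0,0.004],[0.0,-1.1,0.0]],[0,[-0.031,0.0,0.005],[0.0,-1.2,0.0]]]
17 end [0.68   0.3996 0.2518] [-1.2334, 1.1704, -1.1706]
```

View pics/s4.png

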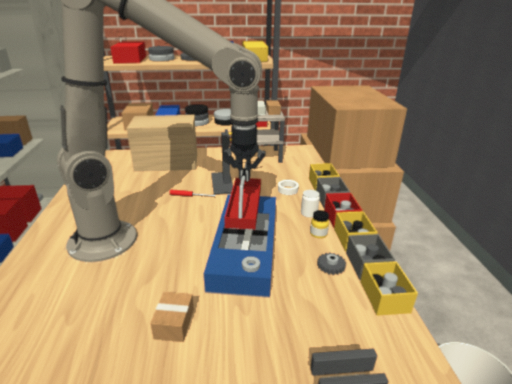

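View pics/w4.png

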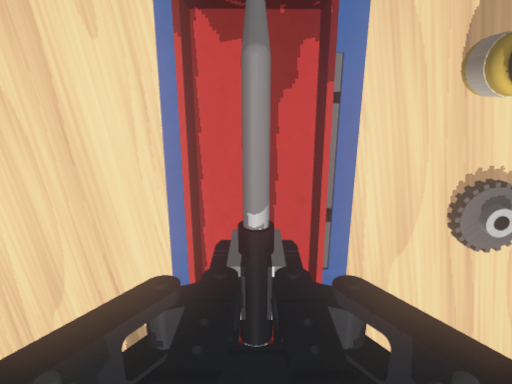

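Call:
{"method": "jog_arm", "body": {
  "motion": [
    [0,[-0.024,0,0.02],[0,0,0]],
    [0,[-0.023,-0.001,0.02],[0,0,0]],
    [0,[-0.024,0,0.02],[0,0,0]],
    [0,[-0.023,-0.001,0.021],[0,0,0]],
    [0,[-0.024,0,0.02],[0,0,0]],
    [0,[-0.023,0,0.02],[0,0,0]],
    [0,[-0.032,0,-0.002],[0,-1.2,0]],
    [0,[-0.032,0,-0.001],[0,-1.1,0]],
    [0,[-0.032,0,-0.001],[0,-1.2,0]],
    [0,[-0.032,0,0],[0,-1.2,0]]
  ]
}}

```text
clock: 6.2
tcp_pos: [0.6542, 0.1779, 0.2499]
orientation: [-1.169, 1.278, -1.275]
contact_force: [0.2, -0.5, -3.9]
grip_width: 0.0079
```

Call:
{"method": "jog_arm", "body": {
  "motion": [
    [0,[-0.032,0,0.001],[0,-1.2,0]],
    [0,[-0.032,0,0.001],[0,-1.1,0]],
    [0,[-0.032,0,0.002],[0,-1.2,0]],
    [0,[-0.032,0,0.003],[0,-1.2,0]],
    [0,[-0.032,0,0.003],[0,-1.2,0]],
    [0,[-0.032,0,0.004],[0,-1.1,0]],
    [0,[-0.031,0,0.005],[0,-1.2,0]],
    [0,[0,0,0],[0,0,0]],
    [0,[0,0,0],[0,0,0]]
  ]
}}

```text
clock: 6.95
tcp_pos: [0.6788, 0.4024, 0.2485]
orientation: [-1.24, 1.17, -1.166]
contact_force: [0.1, -1.2, -3.8]
grip_width: 0.008
```

Run:
```python
from plan import *
from bench import r
o=r.get_obs(); p=o["tcp_pos"]; Q=R.from_rotvec(o["orientation"]); print(o["clock"],p,Q.as_matrix().round(4),o["joints"],o["grip_width"],o["contact_force"])
f=grab("side","s5"); w=grab("wrist","w5"); t=grab("top","t5")
C=cloud(w)
for v in range(20,220,20):
    k=(C[v,:,2]>.24)&(C[v,:,2]<.35)&(np.abs(np.arange(512)-255)<40)
    if k.any(): print(v,np.nonzero(k)[0][[0,-1]],C[v][k].mean(0).round(4),C[v][k][:,2].max().round(4))
for n,g in(("s",f),("t",t)):
  C=cloud(g); H=hsv(g)
  k=((H[...,0]<10)|(H[...,0]>170))&(H[...,1]>120)&(C[...,2]>.14)&(C[...,2]<.24)&(C[...,0]>.5)&(C[...,0]<.85)&(C[...,1]>.2)&(C[...,1]<.6)
  print(n,k.sum(),C[k][:,2].min(),C[k][:,2].max(),cv2.minAreaRect(C[k][:,:2].astype(np.float32)))
z=cv2.resize(f["image"][80:230,180:340],None,fx=4,fy=4,interpolation=cv2.INTER_CUBIC); cv2.imwrite("pics/s5z.png",z[:,:,::-1])
B=rot(3.0)
plan([([.534,.406,.252],B,0,.03)])
```

```text
6.95 [0.67875668 0.4024428  0.24845076] [[ 0.0567 -0.0051  0.9984]
 [-0.9984 -0.0016  0.0567]
 [ 0.0013 -1.     -0.0052]] [-0.86359749  0.70196686  0.45956972  1.21516461 -0.30325333  1.29579161
 -0.35920685] 0.007984639962421242 [ 0.12766474 -1.16096645 -3.78553213]
20 [244 265] [0.6751 0.4973 0.2507] 0.2546
40 [242 268] [0.676  0.4868 0.2733] 0.2778
60 [241 270] [0.6765 0.4798 0.2808] 0.2825
80 [241 269] [0.6768 0.4736 0.2809] 0.2827
100 [241 269] [0.6771 0.4673 0.281 ] 0.283
120 [242 269] [0.6776 0.4607 0.2811] 0.2829
140 [242 269] [0.678  0.4539 0.2812] 0.2832
160 [242 269] [0.6784 0.4469 0.2812] 0.2831
180 [242 268] [0.6786 0.4396 0.2813] 0.2834
200 [243 268] [0.6792 0.4321 0.2813] 0.2831
s 592 0.1587545373340823 0.20025750247146878 ((0.6773827075958252, 0.39439311623573303), (0.09183534979820251, 0.2674831748008728), 2.993887186050415)
t 1259 0.15602606185471846 0.23515409350612226 ((0.6816286444664001, 0.3471451997756958), (0.0914374366402626, 0.16149920225143433), 2.2957165241241455)
[[0,[-0.003,0.0,-0.029],[0.0,0.0,0.0]],[0,[-0.003,0.0,-0.03],[0.0,-0.1,0.1]],[0,[-0.004,0.0,-0.029],[0.1,0.0,0.0]],[0,[-0.003,-0.001,-0.029],[0.0,0.0,0.0]],[0,[-0.003,0.0,-0.029],[0.0,0.0,0.0]]]
5 end [0.5343 0.4058 0.2521] [-1.2341, 1.1708, -1.1712]
```

View pics/s5z.png

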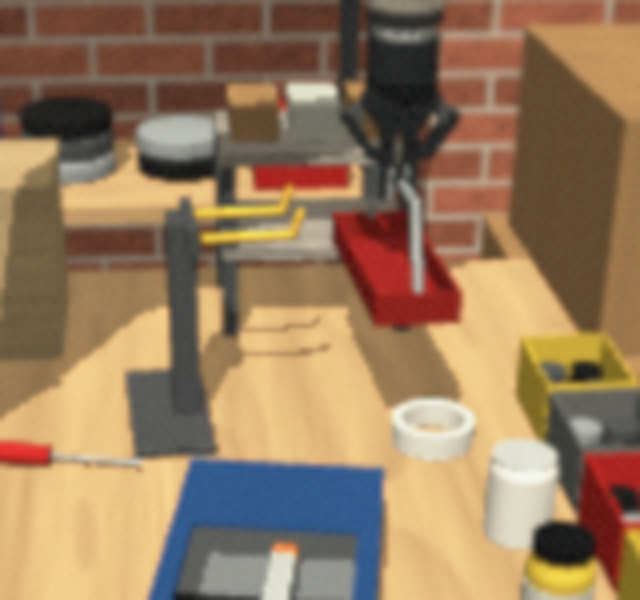

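View pics/t5.png

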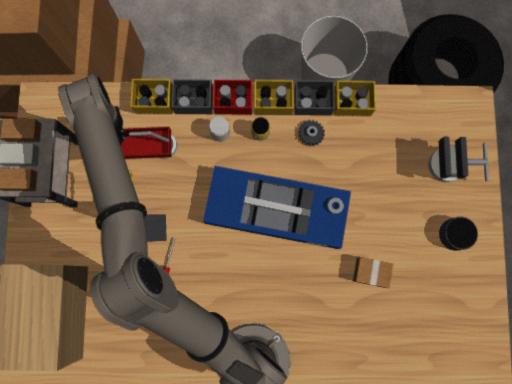

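Call:
{"method": "jog_arm", "body": {
  "motion": [
    [0,[-0.002,-0.001,-0.02],[0,0,0]],
    [0,[-0.002,-0.001,-0.025],[0,0,0]],
    [0,[-0.002,0,-0.025],[0,0,0]],
    [0,[-0.002,0,-0.025],[0,0,0]],
    [0,[-0.002,0,-0.025],[0,0,0]],
    [0,[-0.001,0,-0.025],[0,0,0]],
    [0,[0,0,0],[0,0,0]],
    [0,[0,0,0],[0,0,0]]
  ]
}}

```text
clock: 7.77
tcp_pos: [0.5344, 0.402, 0.2549]
orientation: [-1.234, 1.172, -1.17]
contact_force: [0.5, 0.1, -2.0]
grip_width: 0.0079
```

Run:
```python
from plan import *
from bench import r
o=r.get_obs(); p=o["tcp_pos"]; Q=R.from_rotvec(o["orientation"]); print(o["clock"],p,Q.as_matrix().round(4),o["joints"],o["grip_width"],o["contact_force"])
f=grab("side","s6"); w=grab("wrist","w6")
z=cv2.resize(f["image"][80:230,180:340],None,fx=4,fy=4,interpolation=cv2.INTER_CUBIC); cv2.imwrite("pics/s6z.png",z[:,:,::-1])
H=hsv(w); C=cloud(w)
k=(cv2.inRange(H,np.array((20,120,60)),np.array((32,255,255)))>0)&(C[...,2]>.2)&(C[...,2]<.28)
n,lab,st,ce=cv2.connectedComponentsWithStats(k.astype(np.uint8))
for i in range(1,n):
    if st[i,4]>30: print(st[i],Q.inv().apply(C[lab==i]-p).min(0).round(3),Q.inv().apply(C[lab==i]-p).max(0).round(3),C[lab==i].min(0).round(3),C[lab==i].max(0).round(3))
```

```text
7.7667 [0.53442985 0.40195722 0.25486606] [[ 5.220e-02 -1.000e-03  9.986e-01]
 [-9.986e-01  5.000e-04  5.220e-02]
 [-5.000e-04 -1.000e+00 -1.000e-03]] [-1.06850576  0.47545186  0.47608887  1.56521305 -0.23218539  1.15785458
 -0.49167717] 0.007944921924851208 [ 0.50255205  0.10818185 -2.00031078]
[ 115  137  127   18 1860] [-0.048  0.022 -0.07 ] [-0.038  0.029 -0.005] [0.462 0.437 0.226] [0.527 0.448 0.233]
[285 141  16   7  35] [-0.046  0.023  0.018] [-0.043  0.025  0.026] [0.55  0.446 0.23 ] [0.558 0.449 0.232]
[132 267  77  15 672] [ 0.028  0.022 -0.069] [ 0.038  0.028 -0.025] [0.467 0.361 0.227] [0.511 0.372 0.233]
```

View pics/s6z.png

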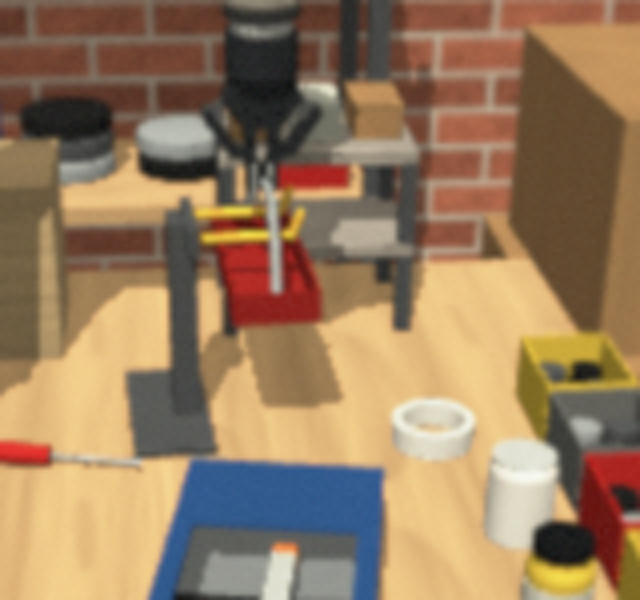

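View pics/w6.png

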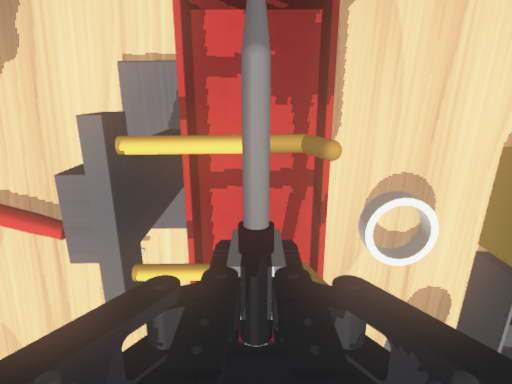

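Call:
{"method": "jog_arm", "body": {
  "motion": [
    [0,[-0.005,0.01,0],[0,0,0]],
    [0,[0,0.013,0],[0,0,0]],
    [0,[0,0.01,0],[0,0,0]],
    [0,[0,0.006,0],[0,0,0]],
    [0,[0,0.003,0],[0,0,0]],
    [0,[0,0,0],[0,0,0]],
    [0,[0,0,0],[0,0,0]]
  ]
}}

```text
clock: 8.45
tcp_pos: [0.5356, 0.4075, 0.2125]
orientation: [-1.233, 1.171, -1.171]
contact_force: [-0.5, 0.6, -3.3]
grip_width: 0.0078
```

Call:
{"method": "jog_arm", "body": {
  "motion": [
    [0,[0,0.003,0],[0,0,0]],
    [0,[0,0.002,0],[0,0,0]],
    [0,[0,0,0],[0,0,0]],
    [0,[0,0,0],[0,0,0]]
  ]
}}

```text
clock: 8.78
tcp_pos: [0.5354, 0.4077, 0.2078]
orientation: [-1.233, 1.171, -1.171]
contact_force: [0.2, 0.2, -3.1]
grip_width: 0.0079
```

Call:
{"method": "jog_arm", "body": {
  "motion": [
    [0,[0,0.002,0],[0,0,0]],
    [0,[0,0.001,0],[0,0,0]],
    [0,[0,0,0],[0,0,0]]
  ]
}}

```text
clock: 9.03
tcp_pos: [0.5357, 0.4079, 0.207]
orientation: [-1.232, 1.171, -1.17]
contact_force: [-5.1, -3.0, 7.8]
grip_width: 0.0082
```

Run:
```python
from plan import *
from bench import r
o=r.get_obs(); p=o["tcp_pos"]; Q=R.from_rotvec(o["orientation"]); print(o["clock"],p,o["grip_width"],o["contact_force"])
f=grab("side","s7"); w=grab("wrist","w7"); C=cloud(w)
for v in range(20,220,20):
    k=(C[v,:,2]>.19)&(C[v,:,2]<.35)&(np.abs(np.arange(512)-255)<14)
    if k.any(): print(v,C[v][k].mean(0).round(4))
z=cv2.resize(f["image"][80:230,180:340],None,fx=4,fy=4,interpolation=cv2.INTER_CUBIC); cv2.imwrite("pics/s7z.png",z[:,:,::-1])
```

```text
9.0333 [0.53567081 0.4079242  0.20699897] 0.00818730565871618 [-5.10157741 -2.97398996  7.82419999]
20 [0.5309 0.5057 0.2092]
40 [0.5319 0.4951 0.2322]
60 [0.5323 0.488  0.2399]
80 [0.5326 0.4819 0.2397]
100 [0.5329 0.4756 0.2396]
120 [0.5333 0.469  0.2394]
140 [0.5336 0.4622 0.2397]
160 [0.534  0.4552 0.2396]
180 [0.5344 0.448  0.2396]
200 [0.5348 0.4404 0.2392]
```

View pics/s7z.png

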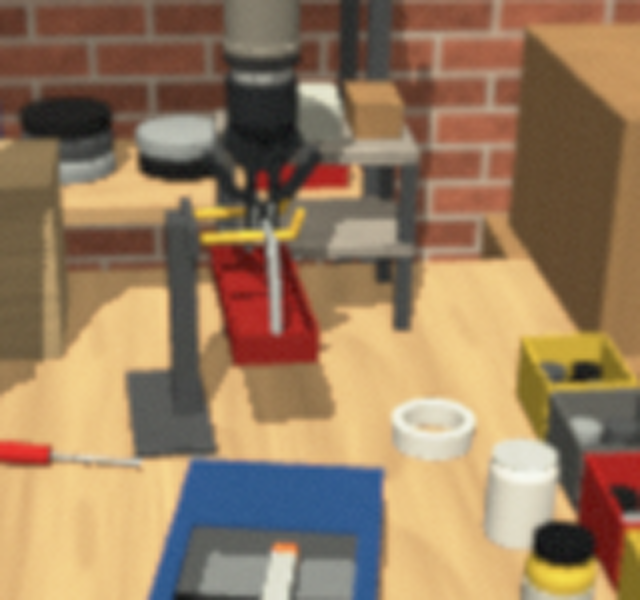

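Call:
{"method": "jog_arm", "body": {
  "motion": [
    [0.4,[0,0,0],[0,0,0]],
    [0.4,[0,0,0],[0,0,0]],
    [0.4,[0,0,0],[0,0,0]],
    [0.4,[0,-0.01,0],[0,0,0]],
    [0.4,[0,-0.025,0],[0,0,0]],
    [0.4,[0,-0.035,0],[0,0,0]],
    [0.4,[0,-0.035,0],[0,0,0]],
    [0.4,[0,-0.035,0],[0,0,0]]
  ]
}}

```text
clock: 9.8
tcp_pos: [0.5353, 0.4074, 0.3469]
orientation: [-1.233, 1.171, -1.171]
contact_force: [1.1, 0.6, -0.6]
grip_width: 0.0342
```

Run:
```python
from plan import *
from bench import r
o=r.get_obs(); p=o["tcp_pos"]; Q=R.from_rotvec(o["orientation"]); print(o["clock"],p,Q.as_matrix().round(3),o["joints"],o["grip_width"],o["contact_force"])
f=grab("side","s8"); t=grab("top","t8"); w=grab("wrist","w8")
z=cv2.resize(f["image"][80:280,180:340],None,fx=3,fy=3,interpolation=cv2.INTER_CUBIC); cv2.imwrite("pics/s8z.png",z[:,:,::-1])
z=cv2.resize(t["image"][150:260,190:360],None,fx=4.6,fy=4.6,interpolation=cv2.INTER_CUBIC); cv2.imwrite("pics/t8z.png",z[:,:,::-1])
```

```text
9.8 [0.53530328 0.4074028  0.34693243] [[ 0.052  0.     0.999]
 [-0.999 -0.     0.052]
 [ 0.    -1.     0.   ]] [-1.08406723  0.42421719  0.49937899  1.43194684 -0.20379556  1.33675957
 -0.52297289] 0.03420708554971852 [ 1.0946113   0.63610565 -0.61131458]
```

View pics/s8z.png

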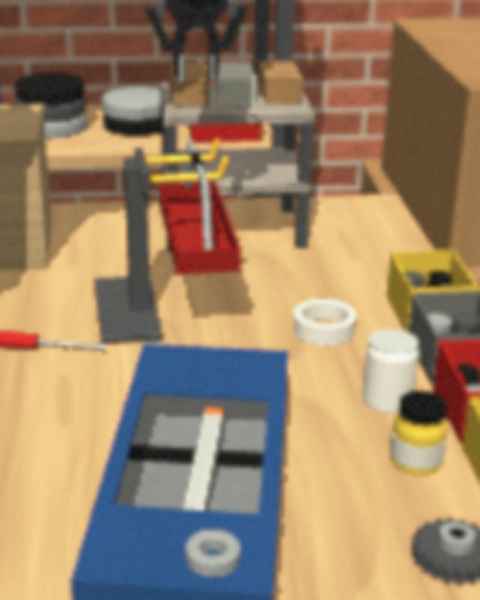

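View pics/t8z.png

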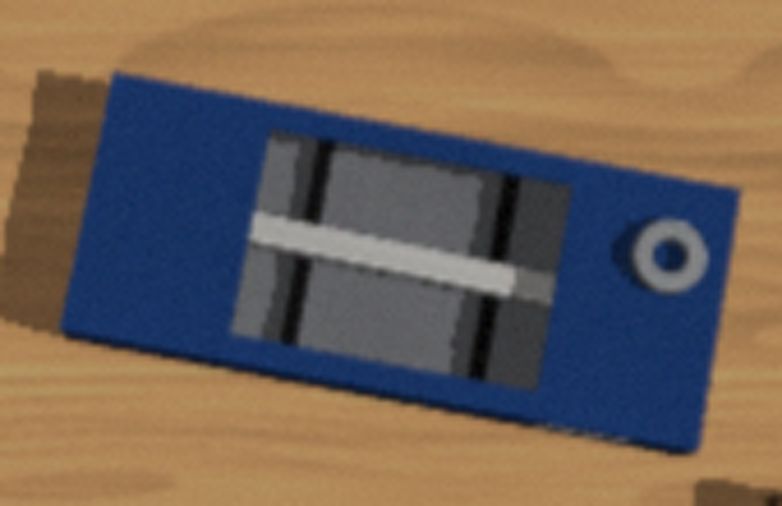

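View pics/w8.png

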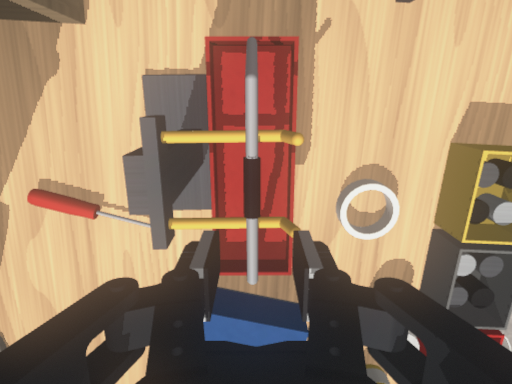

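Run:
```python
from plan import *
t=load("t8.npz"); C=cloud(t); H=hsv(t)
b=np.radians(-10.2); bx=np.array([np.cos(b),np.sin(b)]); by=np.array([-np.sin(b),np.cos(b)]); bc=np.array([.4995,-.0702])
def box(P): return np.c_[(P[:,:2]-bc)@bx,(P[:,:2]-bc)@by,P[:,2]]
for n,tag in(("top","t8"),("side","s8")):
    g=load(tag+".npz"); C=cloud(g); B=box(C.reshape(-1,3)).reshape(C.shape)
    k=(B[...,2]>.034)&(B[...,2]<.056)&(abs(B[...,0])<.07)&(abs(B[...,1])<.108)
    v,u=np.nonzero(k); P=plane(g,np.c_[u,v],.042)
    print(n,k.sum(),np.median(C[k][:,2]),cv2.minAreaRect(P[:,:2].astype(np.float32)))
    w=cv2.fitLine(P[:,:2].astype(np.float32),cv2.DIST_L2,0,.01,.01).ravel(); print("line",w,np.degrees(np.arctan2(w[1],w[0])),"box coords",box(np.array([[w[2],w[3],.042]])))
    # blue opening via blue top mask hole
    H=hsv(g); m=((H[...,0]>105)&(H[...,0]<125)&(H[...,1]>120)&(B[...,2]>.06)&(B[...,2]<.09)&(abs(B[...,0])<.12)&(abs(B[...,1])<.25)).astype(np.uint8)
    cs,hi=cv2.findContours(m,cv2.RETR_CCOMP,cv2.CHAIN_APPROX_NONE)
    for c,hh in zip(cs,hi[0]):
        if len(c)>80:
            P=plane(g,c.reshape(-1,2),.074); print("outer" if hh[3]<0 else "hole",cv2.minAreaRect(P[:,:2].astype(np.float32)),box(P).min(0).round(4),box(P).max(0).round(4))
    o=(H[...,0]<22)&(H[...,0]>4)&(H[...,1]>150)&(H[...,2]>140)&(abs(B[...,0])<.09)&(abs(B[...,1])<.2)&(B[...,2]<.055)
    v,u=np.nonzero(o)
    if len(u): P=plane(g,np.c_[u,v],.042); print("orange",len(u),box(P).min(0),box(P).max(0),np.median(C[o][:,2]))
```

```text
top 425 0.04173686394830067 ((0.5060182809829712, -0.07147768139839172), (0.2152795046567917, 0.023203114047646523), 78.50225067138672)
line [ 0.19939739  0.9799187   0.5060673  -0.07245109] 78.498276 box coords [[ 0.00686212 -0.00105255  0.042     ]]
outer ((0.499290406703949, -0.07027652859687805), (0.4538685083389282, 0.18793508410453796), 79.71754455566406) [-0.0945 -0.2271  0.074 ] [0.0937 0.2267 0.074 ]
hole ((0.5001433491706848, -0.07239103317260742), (0.23143187165260315, 0.15751342475414276), 79.72376251220703) [-0.0778 -0.1178  0.074 ] [0.0799 0.1137 0.074 ]
side 208 0.04182127516931555 ((0.511391818523407, -0.0543910413980484), (0.17934046685695648, 0.02310803160071373), 78.59386444091797)
line [ 0.20021363  0.97975224  0.51000506 -0.05990332] 78.45055 box coords [[0.00851565 0.01199423 0.042     ]]
outer ((0.5004929304122925, -0.08610433340072632), (0.46591055393218994, 0.1844945102930069), 79.67512512207031) [-0.0888 -0.2484  0.074 ] [0.0957 0.2174 0.074 ]
hole ((0.5021423101425171, -0.07690763473510742), (0.23186033964157104, 0.15932796895503998), 79.76217651367188) [-0.0758 -0.1221  0.074 ] [0.0835 0.1098 0.074 ]
orange 6 [0.00328883 0.12043516 0.042     ] [0.01857972 0.12717779 0.042     ] 0.04279737285659724
```

Run:
```python
from plan import *
plan([([.5044,-.0806,.20],rot(-11.5),.6,.038)])
```

```text
[[0.6,[0.035,0.01,-0.004],[0.0,1.0,0.0]],[0.6,[0.035,0.011,-0.004],[0.0,1.1,0.0]],[0.6,[0.035,0.01,-0.003],[-0.1,1.0,-0.1]],[0.6,[0.035,0.011,-0.002],[0.0,1.0,0.0]],[0.6,[0.035,0.01,-0.002],[0.0,1.1,0.0]],[0.6,[0.035,0.011,-0.001],[0.0,1.0,0.0]],[0.6,[0.035,0.011,0.0],[0.0,1.0,-0.1]],[0.6,[0.035,0.01,0.0],[-0.1,1.1,0.0]],[0.6,[0.035,0.011,0.001],[0.0,1.0,0.0]],[0.6,[0.035,0.01,0.001],[0.0,1.0,0.0]]]
[[0.6,[0.035,0.011,0.003],[0.0,1.1,0.0]],[0.6,[0.034,0.011,0.002],[-0.1,1.0,-0.1]],[0.6,[0.035,0.01,0.004],[0.0,1.0,0.0]],[0.6,[0.035,0.011,0.004],[0.0,1.1,0.0]]]
14 end [ 0.5046 -0.0806  0.1999] [-1.1071, 1.356, -1.3559]
```

Call:
{"method": "jog_arm", "body": {
  "motion": [
    [0.6,[0.035,0,-0.004],[0,1,0]],
    [0.6,[0.035,0.01,-0.004],[0,1.1,0]],
    [0.6,[0.035,0.011,-0.003],[0,1,0]],
    [0.6,[0.035,0.011,-0.002],[0,1,0]],
    [0.6,[0.035,0.01,-0.002],[0,1.1,0]],
    [0.6,[0.035,0.011,-0.001],[0,1,0]],
    [0.6,[0.035,0.011,0],[0,1,0]],
    [0.6,[0.035,0.011,0],[0,1.1,0]],
    [0.6,[0.035,0.011,0.001],[0,1,0]],
    [0.6,[0.035,0.011,0.001],[0,1,0]]
  ]
}}

```text
clock: 10.78
tcp_pos: [0.5102, 0.0561, 0.2467]
orientation: [-1.147, 1.304, -1.303]
contact_force: [1.2, -0.8, -0.7]
grip_width: 0.0512
```

Call:
{"method": "jog_arm", "body": {
  "motion": [
    [0.6,[0.035,0.011,0.003],[0,1.1,0]],
    [0.6,[0.034,0.012,0.002],[0,1,0]],
    [0.6,[0.035,0.011,0.004],[0,1,0]],
    [0.6,[0.035,0.012,0.004],[0,1.1,0]],
    [0.6,[0,0,0],[0,0,0]],
    [0.6,[0,0,0],[0,0,0]]
  ]
}}

```text
clock: 11.28
tcp_pos: [0.5011, -0.0839, 0.2007]
orientation: [-1.107, 1.361, -1.359]
contact_force: [-0.0, 1.2, -1.3]
grip_width: 0.0513
```

Run:
```python
from plan import *
from bench import r
o=r.get_obs(); p=o["tcp_pos"]; Q=R.from_rotvec(o["orientation"]); print(o["clock"],p,Q.as_matrix().round(3),o["joints"],o["grip_width"],o["contact_force"])
w=grab("wrist","w9")
C=cloud(w); T=Q.inv().apply(C.reshape(-1,3)-p).reshape(C.shape)
for v in range(10,240,20):
    k=(C[v,:,2]>.035)&(C[v,:,2]<.05)&(abs(T[v,:,2])<.05)
    if k.sum()>4: 
        u=np.nonzero(k)[0]; P=plane(w,np.c_[u,u*0+v],.042); print(v,u[[0,-1]],Q.inv().apply(P-p).mean(0).round(4),P.mean(0).round(4))
```

```text
11.2833 [ 0.50107328 -0.08385141  0.20074753] [[-0.205 -0.002  0.979]
 [-0.979 -0.001 -0.205]
 [ 0.001 -1.    -0.002]] [-0.55166612  0.27719577  0.71389542  2.01200484 -0.2236719   0.93227387
  0.07217756] 0.051326638311494276 [-0.03269555  1.22704613 -1.28356297]
30 [246 271] [-0.1214  0.1586  0.0035] [0.5289 0.0341 0.042 ]
50 [246 271] [-0.1057  0.1586  0.0035] [0.5258 0.0188 0.042 ]
70 [246 271] [-0.0895  0.1586  0.0033] [0.5222 0.003  0.042 ]
90 [247 270] [-0.0728  0.1586  0.0036] [ 0.5191 -0.0134  0.042 ]
110 [247 270] [-0.0556  0.1587  0.0037] [ 0.5157 -0.0303  0.042 ]
130 [247 270] [-0.0378  0.1587  0.0037] [ 0.5121 -0.0478  0.042 ]
150 [247 270] [-0.0194  0.1587  0.0038] [ 0.5084 -0.0658  0.042 ]
170 [248 270] [-0.0003  0.1587  0.0043] [ 0.505  -0.0845  0.042 ]
190 [248 270] [0.0194 0.1588 0.0044] [ 0.501  -0.1038  0.042 ]
210 [248 270] [0.0398 0.1588 0.0045] [ 0.4969 -0.1238  0.042 ]
230 [248 269] [0.0609 0.1588 0.0041] [ 0.4922 -0.1444  0.042 ]
```

View pics/w9.png

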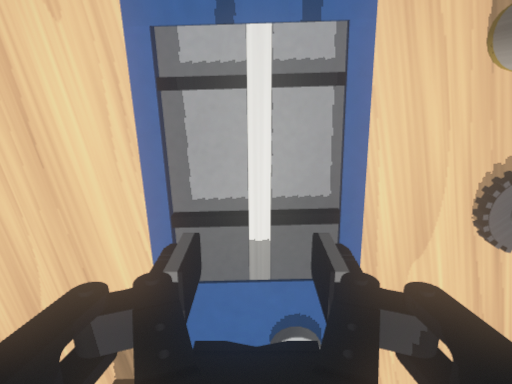

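Call:
{"method": "jog_arm", "body": {
  "motion": [
    [0.5,[0,0.03,0.003],[0,0,0]],
    [0.5,[0,0.035,0],[0,0,0]],
    [0.5,[0,0.035,0],[0,0,0]],
    [0.5,[0,0.03,0],[0,0,0]],
    [0.5,[0,0.02,0],[0,0,0]],
    [0.5,[0,0,0],[0,0,0]],
    [0.5,[0,0,0],[0,0,0]]
  ]
}}

```text
clock: 11.92
tcp_pos: [0.5053, -0.0808, 0.0513]
orientation: [-1.11, 1.356, -1.353]
contact_force: [0.0, 0.2, 1.0]
grip_width: 0.0429
```

Run:
```python
from plan import *
from bench import r
o=r.get_obs(); p=o["tcp_pos"]; Q=R.from_rotvec(o["orientation"]); print(o["clock"],p,Q.as_matrix().round(3),o["grip_width"],o["contact_force"])
w=grab("wrist","w10"); f=grab("side","s10")
z=cv2.resize(f["image"][130:300,180:340],None,fx=3.5,fy=3.5,interpolation=cv2.INTER_CUBIC); cv2.imwrite("pics/s10z.png",z[:,:,::-1])
```

```text
11.9167 [ 0.50530229 -0.0807574   0.05131974] [[-0.197 -0.002  0.98 ]
 [-0.98   0.    -0.197]
 [-0.    -1.    -0.002]] 0.04292567230840367 [0.025436   0.19347161 1.02273377]
```

View pics/w10.png

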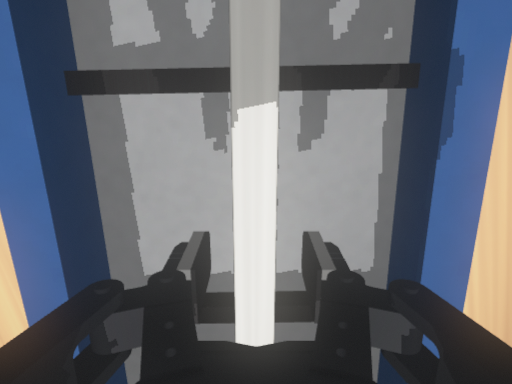

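View pics/s10z.png

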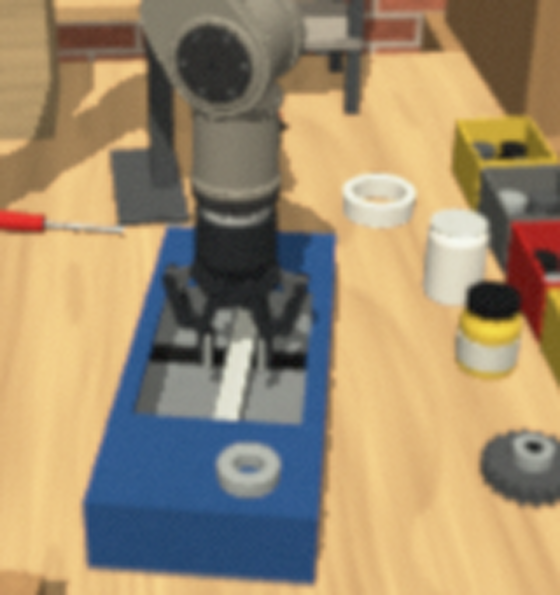

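Run:
```python
from plan import *
from bench import r
o=r.get_obs(); p=o["tcp_pos"]; Q=R.from_rotvec(o["orientation"])
w=load("w10.npz"); C=cloud(w); T=Q.inv().apply(C.reshape(-1,3)-p)
k=(T[:,1]<-.005)&(T[:,1]>-.14)&(abs(T[:,2])<.12)&(C.reshape(-1,3)[:,2]>.06)&(T[:,0]>-.06)
T=T[k]
for a in np.arange(-.13,0,.01):
    q=T[(T[:,1]>=a)&(T[:,1]<a+.01)]
    if len(q): print(round(a,3),len(q),q[:,2].min().round(3),q[:,2].max().round(3),q[:,0].min().round(3))
b=np.radians(-10.28); bx=np.array([np.cos(b),np.sin(b)]); by=np.array([-np.sin(b),np.cos(b)]); bc=np.array([.4998,-.0710])
print((p[:2]-bc)@bx,(p[:2]-bc)@by)
```

```text
-0.1 2686 -0.053 0.053 -0.022
-0.09 11282 -0.061 0.06 -0.019
-0.08 8674 -0.062 0.061 -0.019
-0.07 7754 -0.058 0.058 -0.018
-0.06 5846 -0.056 0.055 -0.015
-0.05 1707 -0.047 0.049 -0.015
-0.04 1173 -0.035 0.035 -0.012
-0.03 19671 -0.103 0.09 -0.06
-0.02 1893 -0.097 0.086 -0.06
-0.01 106 -0.028 0.028 -0.012
0.008730639247674022 -0.009079527318470362
```

Call:
{"method": "jog_arm", "body": {
  "motion": [
    [0.5,[0,0.015,0],[0,0,0]],
    [0.5,[0,0.015,0],[0,0,0]],
    [0.5,[0,0.009,0],[0,0,0]],
    [0.5,[0,0.004,0],[0,0,0]],
    [0.5,[0,0,0],[0,0,0]],
    [0.5,[0,0,0],[0,0,0]]
  ]
}}

```text
clock: 12.52
tcp_pos: [0.5061, -0.0822, 0.0094]
orientation: [-1.106, 1.355, -1.356]
contact_force: [0.8, 0.1, 0.4]
grip_width: 0.0427
```

Call:
{"method": "jog_arm", "body": {
  "motion": [
    [0,[0,0,0],[0,0,0]],
    [0,[0,0,0],[0,0,0]],
    [0,[0,0,0],[0,0,0]],
    [0,[0,0,0],[0,0,0]],
    [0,[0,0,0],[0,0,0]]
  ],
  "force": 100
}}

```text
clock: 12.93
tcp_pos: [0.5058, -0.0821, 0.0097]
orientation: [-1.106, 1.355, -1.356]
contact_force: [-1.8, 0.8, 7.2]
grip_width: 0.0207
```

```bash
cat > bar.py <<'E'
from plan import *
b=np.radians(-10.28); bx=np.array([np.cos(b),np.sin(b),0]); by=np.array([-np.sin(b),np.cos(b),0]); bc=np.array([.4998,-.0710,0])
GY=-.0213
YAW=-11.5
def wp(x,y,z,tilt,op=0,v=.02):
    Q=rot(YAW,tilt); G=bc+x*bx+y*by+[0,0,z]; return (G-Q.apply([0,GY,0]),Q,op,v)
def cur():
    from bench import r
    o=r.get_obs(); Q=R.from_rotvec(o["orientation"]); G=o["tcp_pos"]+Q.apply([0,GY,0]); d=G-bc
    M=Q.as_matrix(); print(o["clock"],"G box",np.round([d@bx,d@by,G[2]],4),"tilt",np.degrees(np.arcsin(-M[2,0])).round(2),"f",o["contact_force"].round(1),"m",o["moment"].round(2),"w",o["grip_width"].round(4),"tcp",o["tcp_pos"].round(4)); print(o["joints"].round(2))
E
python3 - <<'E'
from bar import *
cur()
p,q=plan([wp(.008,-.010,.045,0,0,.008),wp(.004,-.048,.045,0,0,.013)])
p,q=plan([wp(.003,-.048,.061,15,0,.006)],p,q)
p,q=plan([wp(.003,-.048+.095*np.cos(np.radians(15)),.061+.095*np.sin(np.radians(15)),15,0,.02)],p,q)
E
```

```text
Traceback (most recent call last):
  File "bar.py", line 10, in cur
    M=Q.as_matrix(); print(o["clock"],"G box",np.round([d@bx,d@by,G[2]],4),"tilt",np.degrees(np.arcsin(-M[2,0])).round(2),"f",o["contact_force"].round(1),"m",o["moment"].round(2),"w",o["grip_width"].round(4),"tcp",o["tcp_pos"].round(4)); print(o["joints"].round(2))
                                                                                                                                                                                       ^^^^^^^^^^^^^^^^^^^^^
AttributeError: 'float' object has no attribute 'round'
```

```bash
sed -i 's/o\["grip_width"\].round(4)/round(o["grip_width"],4)/' bar.py
python3 - <<'E'
from bar import *
cur()
p,q=plan([wp(.008,-.010,.045,0,0,.008),wp(.004,-.048,.045,0,0,.013)])
p,q=plan([wp(.003,-.048,.061,15,0,.006)],p,q)
p,q=plan([wp(.003,-.048+.095*np.cos(np.radians(15)),.061+.095*np.sin(np.radians(15)),15,0,.02)],p,q)
E
```

```text
12.9333 G box [ 0.0079 -0.0099  0.0309] tilt 0.04 f [-1.8  0.8  7.2] m [0.1  0.53 0.04] w 0.0207 tcp [ 0.5058 -0.0821  0.0097]
[-0.34  0.59  0.48  2.12 -0.52  0.54  0.33]
[[0,[0.0,-0.007,0.0],[0.0,0.0,0.0]],[0,[0.0,-0.007,0.0],[0.0,0.0,0.0]],[0,[0.013,0.0,-0.001],[0.0,0.0,0.0]],[0,[0.012,0.0,-0.001],[0.0,0.0,0.0]],[0,[0.013,0.0,-0.001],[0.0,0.0,0.0]]]
5 end [ 0.4953 -0.1188  0.0236] [-1.1063, 1.3554, -1.3555]
[[0,[-0.002,-0.006,0.0],[0.0,0.0,5.0]],[0,[-0.002,-0.005,-0.001],[0.0,0.0,5.0]],[0,[-0.003,-0.005,0.0],[0.0,0.0,5.0]]]
3 end [ 0.4954 -0.1131  0.0402] [-0.8929, 1.4445, -1.164]
[[0,[-0.019,0.0,0.0],[0.0,0.0,0.0]],[0,[-0.019,0.0,-0.001],[0.0,0.0,0.0]],[0,[-0.019,0.0,0.0],[0.0,0.0,0.0]],[0,[-0.019,0.0,-0.001],[0.0,0.0,0.0]],[0,[-0.019,0.0,0.0],[0.0,0.0,0.0]]]
5 end [ 0.5117 -0.0228  0.0649] [-0.8929, 1.4445, -1.164]
```

Call:
{"method": "jog_arm", "body": {
  "motion": [
    [0,[0,-0.004,0],[0,0,0]],
    [0,[0,-0.005,0],[0,0,0]],
    [0,[0,-0.005,0],[0,0,0]],
    [0,[0,0,0],[0,0,0]],
    [0,[0,0,0],[0,0,0]],
    [0,[0,0,0],[0,0,0]]
  ]
}}

```text
clock: 13.43
tcp_pos: [0.5055, -0.0821, 0.0227]
orientation: [-1.107, 1.356, -1.356]
contact_force: [-0.2, 0.3, -3.4]
grip_width: 0.0204
```

Run:
```python
from bar import *
cur()
f=grab("side","s11"); w=grab("wrist","w11")
z=cv2.resize(f["image"][130:300,180:340],None,fx=3.5,fy=3.5,interpolation=cv2.INTER_CUBIC); cv2.imwrite("pics/s11z.png",z[:,:,::-1])
```

```text
13.4333 G box [ 0.0075 -0.0099  0.044 ] tilt 0.0 f [-0.2  0.3 -3.4] m [-0.02 -0.06  0.04] w 0.0204 tcp [ 0.5055 -0.0821  0.0227]
[-0.36  0.57  0.5   2.12 -0.5   0.57  0.31]
```

View pics/w11.png

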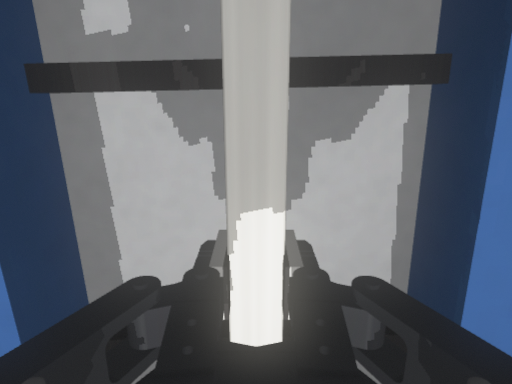

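Call:
{"method": "jog_arm", "body": {
  "motion": [
    [0,[0.01,0,-0.001],[0,0,0]],
    [0,[0.012,0,-0.001],[0,0,0]],
    [0,[0.012,0,-0.001],[0,0,0]],
    [0,[0.004,0,0],[0,0,0]],
    [0,[0,0,0],[0,0,0]],
    [0,[0,0,0],[0,0,0]]
  ]
}}

```text
clock: 14.03
tcp_pos: [0.4948, -0.1194, 0.0227]
orientation: [-1.107, 1.357, -1.357]
contact_force: [-0.1, 0.3, -3.2]
grip_width: 0.0205
```

Run:
```python
from bar import *
cur()
f=grab("side","s12"); t=grab("top","t12")
z=cv2.resize(f["image"][130:300,180:340],None,fx=3.5,fy=3.5,interpolation=cv2.INTER_CUBIC); cv2.imwrite("pics/s12z.png",z[:,:,::-1])
p,q=plan([wp(.003,-.048,.061,15,0,.003)])
C=cloud(f); H=hsv(f)
d=C.reshape(-1,3)-bc; B=np.c_[d@bx,d@by,d[:,2]].reshape(C.shape)
o=(H[...,0]<22)&(H[...,0]>4)&(H[...,1]>150)&(H[...,2]>100)&(abs(B[...,0])<.05)&(abs(B[...,1])<.2)&(B[...,2]<.075)
v,u=np.nonzero(o)
if len(u): print(B[o].min(0),B[o].max(0),len(u),u.min(),u.max(),v.min(),v.max())
```

```text
14.0333 G box [ 0.0037 -0.0486  0.044 ] tilt 0.01 f [-0.1  0.3 -3.2] m [0.   0.01 0.03] w 0.0205 tcp [ 0.4948 -0.1194  0.0227]
[-0.28  0.57  0.5   2.12 -0.5   0.57  0.38]
[[0,[-0.001,-0.003,0.0],[0.0,0.0,2.1]],[0,[-0.001,-0.002,0.0],[0.0,0.0,2.2]],[0,[0.0,-0.003,0.0],[0.0,0.0,2.1]],[0,[-0.001,-0.002,0.0],[0.0,0.0,2.2]],[0,[-0.001,-0.002,-0.001],[0.0,0.0,2.1]],[0,[-0.002,-0.003,0.0],[0.0,0.0,2.1]],[0,[-0.001,-0.002,0.0],[0.0,0.0,2.2]]]
7 end [ 0.4952 -0.1132  0.0404] [-0.8937, 1.4449, -1.1637]
```

View pics/s12z.png

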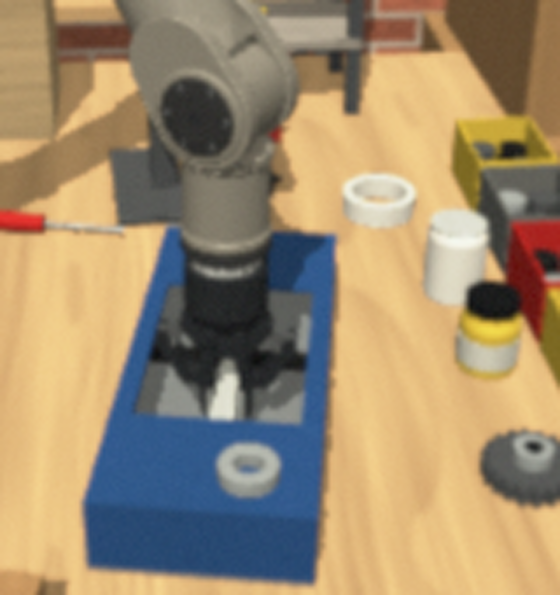

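Run:
```python
from bar import *
t=load("t12.npz"); w=grab("wrist","w12")
z=cv2.resize(t["image"][150:260,190:360],None,fx=4.6,fy=4.6,interpolation=cv2.INTER_CUBIC)
cv2.imwrite("pics/t12z.png",z[:,:,::-1])
```

```text
(no output)
```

View pics/t12z.png

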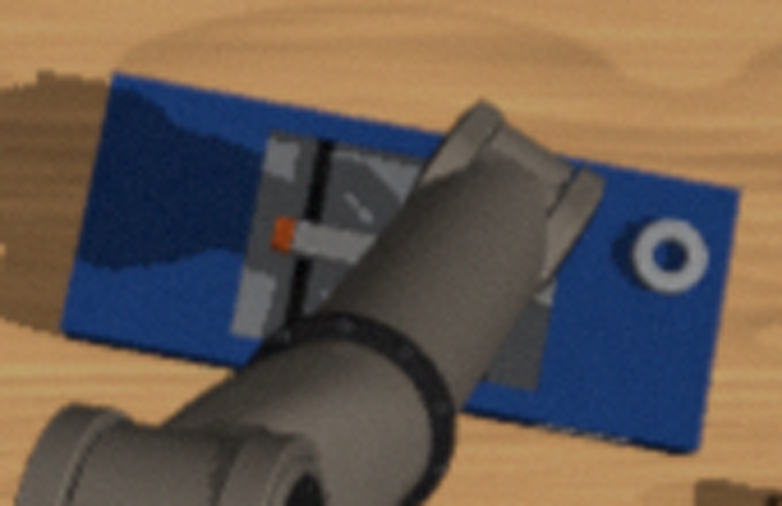

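View pics/w12.png

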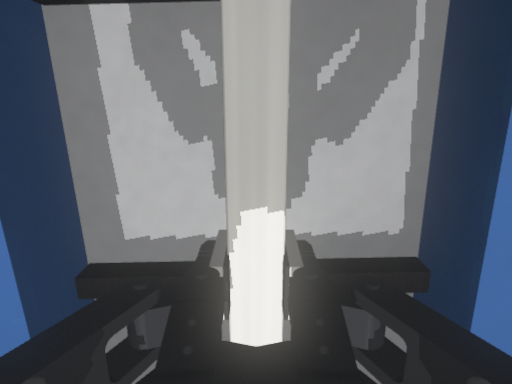

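Call:
{"method": "jog_arm", "body": {
  "motion": [
    [0,[-0.001,-0.003,0],[0,0,2.1]],
    [0,[-0.001,-0.002,0],[0,0,2.2]],
    [0,[0,-0.003,0],[0,0,2.1]],
    [0,[-0.001,-0.002,0],[0,0,2.2]],
    [0,[0,0,0],[0,0,0]]
  ]
}}

```text
clock: 14.6
tcp_pos: [0.4956, -0.1178, 0.0333]
orientation: [-0.982, 1.411, -1.248]
contact_force: [-0.1, 0.0, -3.7]
grip_width: 0.0209
```

Run:
```python
from bar import *
cur()
```

```text
14.6 G box [ 0.0041 -0.05    0.0543] tilt 8.65 f [-0.1  0.  -3.7] m [-0.3   0.05 -0.  ] w 0.0209 tcp [ 0.4956 -0.1178  0.0333]
[-0.09  0.53  0.38  2.11 -0.61  0.63  0.55]
```

Call:
{"method": "jog_arm", "body": {
  "motion": [
    [0,[0,0,0],[0,0,0]],
    [0,[0,0,0],[0,0,0]]
  ]
}}

```text
clock: 14.77
tcp_pos: [0.4955, -0.1158, 0.0326]
orientation: [-0.986, 1.409, -1.246]
contact_force: [0.3, 0.3, -2.0]
grip_width: 0.0204
```

Run:
```python
from bar import *
cur()
f=grab("side","s13"); t=grab("top","t13")
z=cv2.resize(t["image"][150:260,190:360],None,fx=4.6,fy=4.6,interpolation=cv2.INTER_CUBIC)
cv2.imwrite("pics/t13z.png",z[:,:,::-1])
p,q=plan([wp(.003,-.048,.062,15,0,.003)])
```

```text
14.7667 G box [ 0.0037 -0.048   0.0537] tilt 8.57 f [ 0.3  0.3 -2. ] m [-0.22  0.02 -0.08] w 0.0204 tcp [ 0.4955 -0.1158  0.0326]
[-0.1   0.53  0.38  2.11 -0.6   0.63  0.54]
[[0,[-0.001,-0.002,0.0],[0.0,0.0,1.6]],[0,[-0.001,-0.002,0.0],[0.0,0.0,1.6]],[0,[-0.001,-0.002,-0.001],[0.0,0.1,1.6]],[0,[-0.001,-0.002,0.0],[0.0,0.0,1.6]]]
4 end [ 0.4951 -0.1129  0.0412] [-0.8945, 1.4455, -1.1643]
```

View pics/t13z.png

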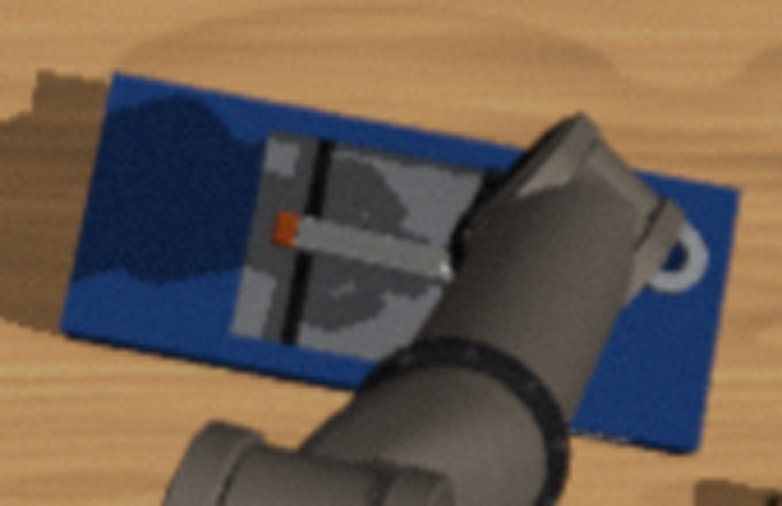

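Call:
{"method": "jog_arm", "body": {
  "motion": [
    [0,[-0.001,-0.002,0],[0,0,1.6]],
    [0,[-0.001,-0.002,0],[0,0,1.6]],
    [0,[-0.001,-0.002,0],[0,0,1.6]],
    [0,[-0.001,-0.002,0],[0,0,1.6]],
    [0,[0,0,0],[0,0,0]],
    [0,[0,0,0],[0,0,0]]
  ]
}}

```text
clock: 15.37
tcp_pos: [0.4959, -0.114, 0.0412]
orientation: [-0.895, 1.445, -1.165]
contact_force: [-0.3, 1.2, -3.3]
grip_width: 0.0206
```

Run:
```python
from bar import *
cur()
from bench import r
f=grab("side","s14"); t=grab("top","t14"); w=grab("wrist","w14")
z=cv2.resize(f["image"][130:300,180:340],None,fx=3.5,fy=3.5,interpolation=cv2.INTER_CUBIC); cv2.imwrite("pics/s14z.png",z[:,:,::-1])
o=r.get_obs(); Q=R.from_rotvec(o["orientation"]); p=o["tcp_pos"]
C=cloud(w); T=Q.inv().apply(C.reshape(-1,3)-p).reshape(C.shape)
for v in range(0,330,30):
    k=(abs(T[v,:,2]-.002)<.008)&(T[v,:,1]<.0)&(T[v,:,1]>-.08)
    if k.any(): print(v,np.median(T[v][k],0).round(4))
C=cloud(t); d=C-bc; B=np.stack([d@bx,d@by,d[...,2]],-1)
k=(abs(B[...,0])<.03)&(B[...,1]>-.02)&(B[...,1]<.108)&(B[...,2]>.045)
for a in np.arange(-.02,.11,.01):
    q=k&(B[...,1]>=a)&(B[...,1]<a+.01)
    if q.any(): print(round(a,2),q.sum(),np.median(B[q],0).round(4))
k2=(hsv(t)[...,0]<22)&(hsv(t)[...,1]>150)&k; print(B[k2].min(0),B[k2].max(0))
e=.105; 
p,q=plan([wp(.003,-.048+e*np.cos(np.radians(15)),.062+e*np.sin(np.radians(15)),15,0,.015)])
```

```text
15.3667 G box [ 0.0037 -0.0485  0.0618] tilt 14.94 f [-0.3  1.2 -3.3] m [-0.39  0.12 -0.01] w 0.0206 tcp [ 0.4959 -0.114   0.0412]
[ 0.02  0.53  0.31  2.09 -0.68  0.69  0.66]
0 [-0.0979 -0.0333  0.0019]
30 [-0.0895 -0.0333  0.0019]
60 [-0.0807 -0.0331  0.002 ]
90 [-0.0714 -0.0335  0.002 ]
120 [-0.0617 -0.0333  0.002 ]
150 [-0.0515 -0.0331  0.0019]
180 [-0.0408 -0.0332  0.0019]
210 [-0.0295 -0.0332  0.0021]
240 [-0.0176 -0.0333  0.002 ]
270 [-0.005  -0.0333  0.002 ]
300 [ 0.0083 -0.0332  0.002 ]
-0.02 24 [ 0.0024 -0.0146  0.0814]
-0.01 23 [ 0.0037 -0.0046  0.0854]
0.0 22 [0.0037 0.0052 0.086 ]
0.01 24 [0.004  0.0151 0.0891]
0.02 24 [0.0033 0.0256 0.0927]
0.03 23 [0.0034 0.0355 0.0949]
0.04 23 [0.0036 0.0454 0.096 ]
0.05 24 [0.0043 0.0554 0.0989]
0.06 24 [0.004  0.0656 0.103 ]
0.07 24 [0.0052 0.0755 0.1065]
0.08 22 [0.006  0.0849 0.106 ]
0.09 1 [0.0055 0.0902 0.1026]
[-0.00467216  0.07364172  0.09195419] [0.0160028  0.09016566 0.11349676]
[[0,[-0.015,0.0,0.0],[0.0,0.0,0.0]],[0,[-0.015,0.0,-0.001],[0.0,0.0,0.0]],[0,[-0.015,0.0,0.0],[0.0,0.0,0.0]],[0,[-0.015,0.0,-0.001],[0.0,0.0,0.0]],[0,[-0.015,0.0,0.0],[0.0,0.0,0.0]],[0,[-0.015,0.0,0.0],[0.0,0.0,0.0]],[0,[-0.015,0.0,-0.001],[0.0,0.0,0.0]]]
7 end [ 0.5131 -0.0133  0.0683] [-0.8953, 1.4443, -1.1636]
```

View pics/s14z.png

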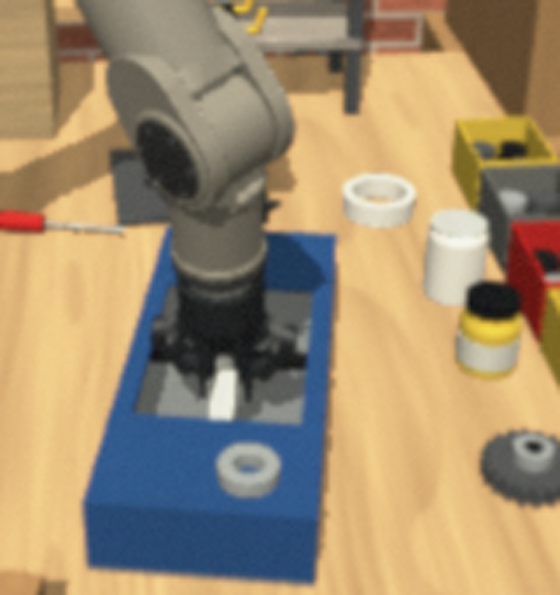

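Call:
{"method": "jog_arm", "body": {
  "motion": [
    [0,[-0.01,0,0],[0,0,0]],
    [0,[-0.015,0,0],[0,0,0]],
    [0,[-0.015,0,0],[0,0,0]],
    [0,[-0.015,0,0],[0,0,0]],
    [0,[-0.015,0,0],[0,0,0]],
    [0,[-0.015,0,0],[0,0,0]],
    [0,[-0.015,0,0],[0,0,0]],
    [0,[-0.005,0,0],[0,0,0]],
    [0,[0,0,0],[0,0,0]],
    [0,[0,0,0],[0,0,0]]
  ]
}}

```text
clock: 16.35
tcp_pos: [0.5161, -0.0145, 0.0686]
orientation: [-0.895, 1.444, -1.164]
contact_force: [-0.3, -0.6, -2.6]
grip_width: 0.0206
```

Run:
```python
from bar import *
cur()
f=grab("side","s15"); t=grab("top","t15")
z=cv2.resize(f["image"][130:300,180:340],None,fx=3.5,fy=3.5,interpolation=cv2.INTER_CUBIC); cv2.imwrite("pics/s15z.png",z[:,:,::-1])
z=cv2.resize(t["image"][150:260,190:360],None,fx=4.6,fy=4.6,interpolation=cv2.INTER_CUBIC)
cv2.imwrite("pics/t15z.png",z[:,:,::-1])
p,q=plan([wp(.003,.053,.16,15,0,.015),wp(.003,.0,.20,0,0,.015)])
```

```text
16.35 G box [0.0058 0.053  0.0891] tilt 14.98 f [-0.3 -0.6 -2.6] m [-0.4   0.01  0.02] w 0.0206 tcp [ 0.5161 -0.0145  0.0686]
[-0.18  0.47  0.32  2.1  -0.67  0.68  0.44]
[[0,[-0.004,-0.014,-0.001],[0.0,0.0,0.0]],[0,[-0.004,-0.013,0.0],[0.0,0.0,0.0]],[0,[-0.004,-0.014,-0.001],[0.0,0.0,0.0]],[0,[-0.003,-0.014,0.0],[0.0,-0.1,0.0]],[0,[-0.004,-0.013,-0.001],[0.0,0.0,0.0]],[0,[0.009,-0.011,0.0],[0.0,0.0,-3.0]],[0,[0.01,-0.01,0.001],[0.0,0.0,-3.0]],[0,[0.01,-0.01,0.0],[0.0,0.0,-3.0]],[0,[0.011,-0.009,0.0],[0.0,0.0,-3.0]],[0,[0.011,-0.008,0.0],[0.0,0.0,-3.0]]]
10 end [ 0.5025 -0.0713  0.1786] [-1.1082, 1.3549, -1.3559]
```

View pics/s15z.png

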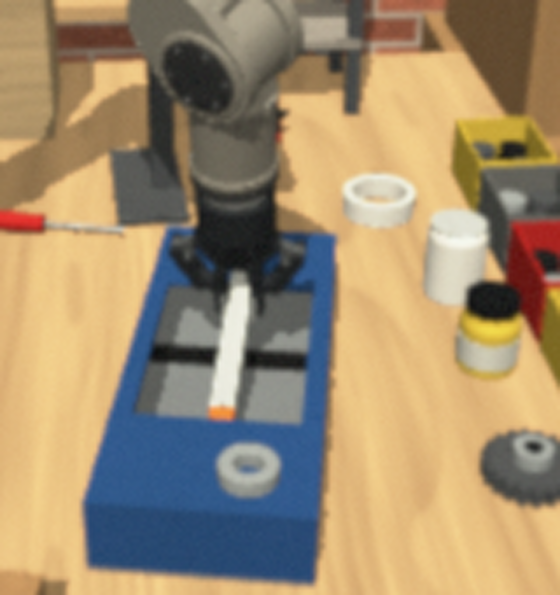

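View pics/t15z.png

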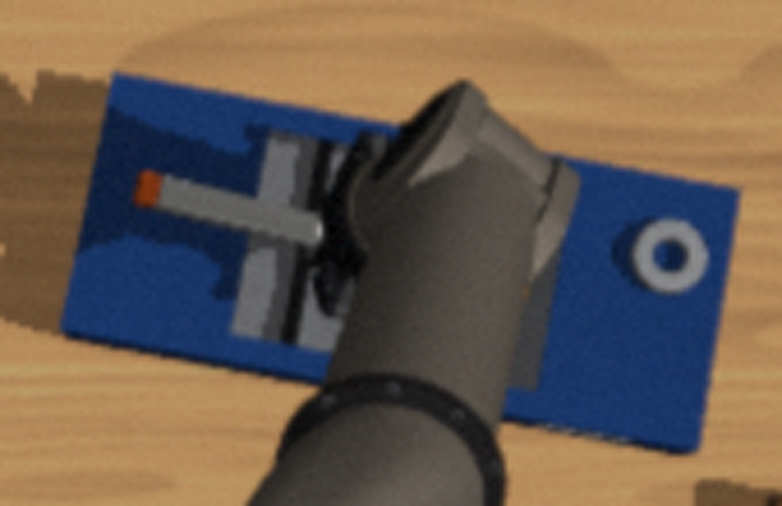

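Call:
{"method": "jog_arm", "body": {
  "motion": [
    [0,[-0.004,-0.014,0],[0,0,0]],
    [0,[-0.004,-0.013,0],[0,0,0]],
    [0,[-0.004,-0.014,0],[0,0,0]],
    [0,[-0.004,-0.014,0],[0,0,0]],
    [0,[-0.004,-0.013,0],[0,0,0]],
    [0,[0.009,-0.011,0],[0,0,-3]],
    [0,[0.01,-0.01,0],[0,0,-3]],
    [0,[0.01,-0.01,0],[0,0,-3]],
    [0,[0.011,-0.009,0],[0,0,-3]],
    [0,[0.011,-0.008,0],[0,0,-3]]
  ]
}}

```text
clock: 17.28
tcp_pos: [0.5044, -0.0718, 0.1794]
orientation: [-1.108, 1.356, -1.359]
contact_force: [-0.1, 0.4, -2.5]
grip_width: 0.0205
```

Call:
{"method": "jog_arm", "body": {
  "motion": [
    [0,[0,0,0],[0,0,0]],
    [0,[0,0,0],[0,0,0]],
    [0,[0,0,0],[0,0,0]],
    [0,[0,0,0],[0,0,0]],
    [0,[0,0,0],[0,0,0]]
  ]
}}

```text
clock: 17.7
tcp_pos: [0.5045, -0.0701, 0.1784]
orientation: [-1.107, 1.357, -1.355]
contact_force: [0.1, -0.5, -2.7]
grip_width: 0.0205
```

Run:
```python
from bar import *
cur()
f=grab("side","s16"); t=grab("top","t16")
for n,g in(("side",f),("top",t)):
  C=cloud(g); d=C-bc; B=np.stack([d@bx,d@by,d[...,2]],-1); H=hsv(g)
  k=(H[...,0]<22)&(H[...,0]>4)&(H[...,1]>150)&(B[...,2]>.15)&(B[...,2]<.24)&(abs(B[...,0])<.05)&(abs(B[...,1])<.2)
  if k.any():print(n,k.sum(),B[k].min(0).round(3),B[k].max(0).round(3))
```

```text
17.7 G box [0.0045 0.0017 0.1997] tilt 0.03 f [ 0.1 -0.5 -2.7] m [0.03 0.06 0.02] w 0.0205 tcp [ 0.5045 -0.0701  0.1784]
[-0.43  0.29  0.53  2.02 -0.19  0.88  0.01]
side 61 [-0.008 -0.152  0.191] [ 0.012 -0.139  0.212]
top 62 [-0.009 -0.146  0.193] [0.017 0.142 0.218]
```

View pics/s16.png

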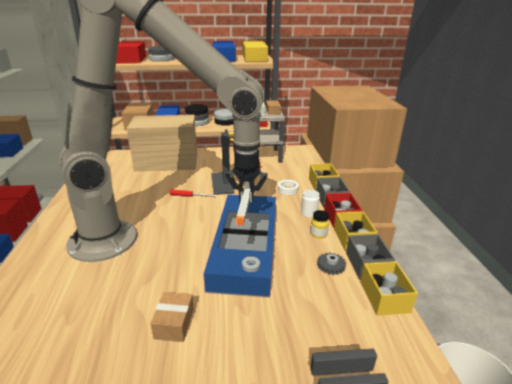

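View pics/t16.png

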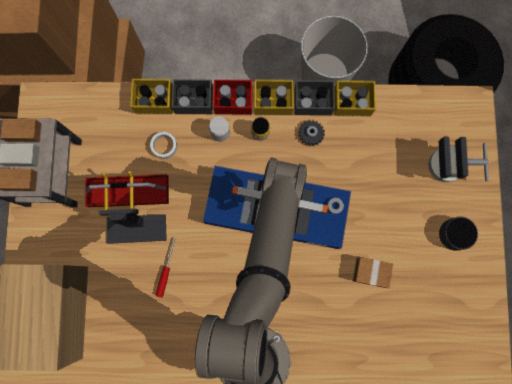

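Call:
{"method": "jog_arm", "body": {
  "motion": [
    [0,[0,0,0],[0,0,0]],
    [0,[0,0,0],[0,0,0]],
    [0,[0,0,0],[0,0,0]]
  ]
}}

```text
clock: 18.05
tcp_pos: [0.5049, -0.07, 0.1789]
orientation: [-1.107, 1.356, -1.356]
contact_force: [-0.5, 0.3, -2.7]
grip_width: 0.0206
```

Run:
```python
from bar import *
from bench import r
cur(); print(abs(r.get_obs()["qvel"]).max())
t=load("t16.npz"); a=load("top0.npz")
d=np.abs(t["image"].astype(int)-a["image"]).max(2)
for n,(u,v) in dict(bearing=(335,205),gear=(311,132),jar=(260,127),carton=(373,271),tape=(162,145),driver=(165,268),filter=(219,128)).items(): print(n,(d[v-18:v+18,u-18:u+18]>60).mean().round(3))
r.hand_in()
```

```text
18.05 G box [0.0049 0.0019 0.2002] tilt 0.0 f [-0.5  0.3 -2.7] m [ 0.05  0.02 -0.  ] w 0.0206 tcp [ 0.5049 -0.07    0.1789]
[-0.43  0.29  0.54  2.02 -0.19  0.88  0.01]
0.0017130440583643634
bearing 0.072
gear 0.0
jar 0.0
carton 0.0
tape 0.001
driver 0.0
filter 0.0
the job is handed in; nothing more can be done
```

The job is handed in at about 18 s of the 54 s allowed. The tray hangs by its handle on both yellow prongs and was let go. The bar then came out of the box +y end first, tilted 15°.

**Final state:**
- The bar is held still and level, centred over the box. Its underside is about 11 cm above the box top.
- The wrist feels only the bar's weight, about 2.7 N. I saw no contact with the box on the way out.
- The last top picture shows the tray still on the hook.
- The bystanders look unchanged against the first picture. Only the bearing's patch differs slightly (7% of its pixels), where the bar's end now overhangs it.

**What went wrong or disagreed:**
- The first grasp of the handle missed. In the side and wrist pictures the fingertips sat about 27 mm farther back than the stated 19 mm ahead of the TCP. I allowed for that offset in every later grasp, and those worked.
- The side and top cameras disagreed by about 4 mm along y. This stayed within the clearances I kept.

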